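# Fill the spice rack behind the childproof cupboard door

## Task

Open the small cupboard wide: its door only comes ajar until you reach down through the gap behind its free edge and hold the hidden safety catch down while you pull it past. Then stand every small steel spice tin that is out on the table upright in the rack on the inside of the door, one tin to a well, in any order, and shut the door again completely. Leave the flat can that stands among the tins as it is.

Things in the scene. Friction and masses are not known exactly. Their poses are not given: they have to be found in the camera images.
- cupboard: Small countertop cupboard of light wood, 340 wide (y), 170 deep (x), 250 high (z). Origin on the table under the middle of its front frame; its own -x points out of the front towards the robot, +y towards the hinged side. The front edge of its top board is at its own x = 0.
- door (a joint): Hinge angle of the grey cupboard door (16 thick, 310 wide, its upper edge 250 above the table, level with the cupboard's top). 0 = shut, grows as it swings out towards the robot, up to 1.8 rad. It stays where it is left (light friction, about 1 N at the handle). It may start a few degrees ajar. Unless the safety catch is pressed, the door stops at about 0.19 rad, which leaves a gap of about 55 at the free edge.
- door_hinge (a point): Vertical hinge axis of the door, in the middle of its thickness, at the height of its upper edge. Its axes turn with the door: -y runs along the door towards the free edge, +x points out of its inner face, z up (inner face at x = +8, outer face at x = -8, door from y = -4 to -314). Opening turns the door clockwise seen from above. With the door at angle a these axes are those of the cupboard turned by -a about z.
- door_handle (a point): Middle of the horizontal steel bar handle on the door's outer face, near the free edge: bar 100 long, about 10 thick, its centre line 35 off the face and 30 below the door's upper edge, 225 from the hinge axis along the door. Axes as door_hinge.
- door_edge (a point): Upper end of the door's free edge, middle of its thickness, 314 from the hinge axis. Axes as door_hinge.
- catch (a joint): Travel of the hidden safety catch, m: 0 = up (sprung, locking), 0.016 = fully pressed. Pressing is straight down, 2 N at first and 6 N at the end. From 0.011 on, the door can be pulled past its stop; the catch must stay pressed until the door is beyond 0.3 rad. It springs up when let go. On shutting, its sloped nose rides under its keeper by itself (a push of about 6 N at the handle).
- catch_pad (a point): Centre of the upper face of the catch's black press pad, on the door's inner side near the free edge: 40 along the door, 56 out from the inner face (this point is 30 from the inner face, 285 from the hinge axis and, when up, 32 below the door's upper edge). Moves with door and catch; reached from above through the gap when the door is ajar at its stop. Axes as door_hinge.
- well0 (a point): Centre of the floor of well 0 of the white four-well rack fixed to the door's inner face (wells in a row along the door, well0 nearest the hinge, 60 apart). Each well is square, 56 inside, walls 4 thick and 22 high; open above. The floor is 105 below the door's upper edge and its centre 64 from the door's inner face. Axes as door_hinge; reachable only with the door wide open.
- well1 (a point): Centre of the floor of well 1 of the white four-well rack fixed to the door's inner face (wells in a row along the door, well0 nearest the hinge, 60 apart). Each well is square, 56 inside, walls 4 thick and 22 high; open above. The floor is 105 below the door's upper edge and its centre 64 from the door's inner face. Axes as door_hinge; reachable only with the door wide open.
- well2 (a point): Centre of the floor of well 2 of the white four-well rack fixed to the door's inner face (wells in a row along the door, well0 nearest the hinge, 60 apart). Each well is square, 56 inside, walls 4 thick and 22 high; open above. The floor is 105 below the door's upper edge and its centre 64 from the door's inner face. Axes as door_hinge; reachable only with the door wide open.
- well3 (a point): Centre of the floor of well 3 of the white four-well rack fixed to the door's inner face (wells in a row along the door, well0 nearest the hinge, 60 apart). Each well is square, 56 inside, walls 4 thick and 22 high; open above. The floor is 105 below the door's upper edge and its centre 64 from the door's inner face. Axes as door_hinge; reachable only with the door wide open.
- tin0: Plain steel spice tin with an aluminium lid, an upright cylinder 44 across and 52 high, about 120 g with a heavy base, on the table to the right of the cupboard. Origin at the centre of its underside, z up. All tins are alike; two to four are present. A flat can 66 across and 40 high stands among them and is not one of them.
- tin1: Plain steel spice tin with an aluminium lid, an upright cylinder 44 across and 52 high, about 120 g with a heavy base, on the table to the right of the cupboard. Origin at the centre of its underside, z up. All tins are alike; two to four are present. A flat can 66 across and 40 high stands among them and is not one of them.
- tin2: Plain steel spice tin with an aluminium lid, an upright cylinder 44 across and 52 high, about 120 g with a heavy base, on the table to the right of the cupboard. Origin at the centre of its underside, z up. All tins are alike; two to four are present. A flat can 66 across and 40 high stands among them and is not one of them.
- tin3: Plain steel spice tin with an aluminium lid, an upright cylinder 44 across and 52 high, about 120 g with a heavy base, on the table to the right of the cupboard. Origin at the centre of its underside, z up. All tins are alike; two to four are present. A flat can 66 across and 40 high stands among them and is not one of them.
- flat_can: Bystander: flat food can, 66 across, 40 high, among the tins. Origin at the centre of its underside.
There are look-alikes about, which are no part of the job. Leave any orange look-alike of the tin2 alone. What is shaped like the tin1 but blue is not meant.

How it is judged:
On the way, in this order (a step that is already met when the one before it is completed fails the run):
1. the safety catch is held down with the door ajar at its stop (value of joint catch above 0.009 m and value of joint door above 0.12 rad), for 0.05 s.
2. the door is wide open (value of joint door above 1.2 rad), for 0.2 s.
3. every tin present stands in a well of the open door's rack, let go (((horizontal distance between tin0 and well0 below 0.017 m and z of tin0 in the frame of well0 between -0.008 and 0.008 m and angle between tin0's own z axis and vertical below 0.2 rad) or (horizontal distance between tin0 and well1 below 0.017 m and z of tin0 in the frame of well1 between -0.008 and 0.008 m and angle between tin0's own z axis and vertical below 0.2 rad) or (horizontal distance between tin0 and well2 below 0.017 m and z of tin0 in the frame of well2 between -0.008 and 0.008 m and angle between tin0's own z axis and vertical below 0.2 rad) or (horizontal distance between tin0 and well3 below 0.017 m and z of tin0 in the frame of well3 between -0.008 and 0.008 m and angle between tin0's own z axis and vertical below 0.2 rad)) and ((horizontal distance between tin1 and well0 below 0.017 m and z of tin1 in the frame of well0 between -0.008 and 0.008 m and angle between tin1's own z axis and vertical below 0.2 rad) or (horizontal distance between tin1 and well1 below 0.017 m and z of tin1 in the frame of well1 between -0.008 and 0.008 m and angle between tin1's own z axis and vertical below 0.2 rad) or (horizontal distance between tin1 and well2 below 0.017 m and z of tin1 in the frame of well2 between -0.008 and 0.008 m and angle between tin1's own z axis and vertical below 0.2 rad) or (horizontal distance between tin1 and well3 below 0.017 m and z of tin1 in the frame of well3 between -0.008 and 0.008 m and angle between tin1's own z axis and vertical below 0.2 rad)) and ((horizontal distance between tin2 and well0 below 0.017 m and z of tin2 in the frame of well0 between -0.008 and 0.008 m and angle between tin2's own z axis and vertical below 0.2 rad) or (horizontal distance between tin2 and well1 below 0.017 m and z of tin2 in the frame of well1 between -0.008 and 0.008 m and angle between tin2's own z axis and vertical below 0.2 rad) or (horizontal distance between tin2 and well2 below 0.017 m and z of tin2 in the frame of well2 between -0.008 and 0.008 m and angle between tin2's own z axis and vertical below 0.2 rad) or (horizontal distance between tin2 and well3 below 0.017 m and z of tin2 in the frame of well3 between -0.008 and 0.008 m and angle between tin2's own z axis and vertical below 0.2 rad)) and ((horizontal distance between tin3 and well0 below 0.017 m and z of tin3 in the frame of well0 between -0.008 and 0.008 m and angle between tin3's own z axis and vertical below 0.2 rad) or (horizontal distance between tin3 and well1 below 0.017 m and z of tin3 in the frame of well1 between -0.008 and 0.008 m and angle between tin3's own z axis and vertical below 0.2 rad) or (horizontal distance between tin3 and well2 below 0.017 m and z of tin3 in the frame of well2 between -0.008 and 0.008 m and angle between tin3's own z axis and vertical below 0.2 rad) or (horizontal distance between tin3 and well3 below 0.017 m and z of tin3 in the frame of well3 between -0.008 and 0.008 m and angle between tin3's own z axis and vertical below 0.2 rad)) and contact force between each of tin0, tin1, tin2, tin3 and the fingers below 0.2 N and value of joint door above 0.6 rad), for 0.2 s.
At the end, for the whole second after the job is handed in: Every tin present stands upright (within 0.2 rad) on the floor of a rack well (within 17 mm of its centre, 8 mm in height), one to a well, let go, and the door is shut (below 0.05 rad) (((horizontal distance between tin0 and well0 below 0.017 m and z of tin0 in the frame of well0 between -0.008 and 0.008 m and angle between tin0's own z axis and vertical below 0.2 rad) or (horizontal distance between tin0 and well1 below 0.017 m and z of tin0 in the frame of well1 between -0.008 and 0.008 m and angle between tin0's own z axis and vertical below 0.2 rad) or (horizontal distance between tin0 and well2 below 0.017 m and z of tin0 in the frame of well2 between -0.008 and 0.008 m and angle between tin0's own z axis and vertical below 0.2 rad) or (horizontal distance between tin0 and well3 below 0.017 m and z of tin0 in the frame of well3 between -0.008 and 0.008 m and angle between tin0's own z axis and vertical below 0.2 rad)) and ((horizontal distance between tin1 and well0 below 0.017 m and z of tin1 in the frame of well0 between -0.008 and 0.008 m and angle between tin1's own z axis and vertical below 0.2 rad) or (horizontal distance between tin1 and well1 below 0.017 m and z of tin1 in the frame of well1 between -0.008 and 0.008 m and angle between tin1's own z axis and vertical below 0.2 rad) or (horizontal distance between tin1 and well2 below 0.017 m and z of tin1 in the frame of well2 between -0.008 and 0.008 m and angle between tin1's own z axis and vertical below 0.2 rad) or (horizontal distance between tin1 and well3 below 0.017 m and z of tin1 in the frame of well3 between -0.008 and 0.008 m and angle between tin1's own z axis and vertical below 0.2 rad)) and ((horizontal distance between tin2 and well0 below 0.017 m and z of tin2 in the frame of well0 between -0.008 and 0.008 m and angle between tin2's own z axis and vertical below 0.2 rad) or (horizontal distance between tin2 and well1 below 0.017 m and z of tin2 in the frame of well1 between -0.008 and 0.008 m and angle between tin2's own z axis and vertical below 0.2 rad) or (horizontal distance between tin2 and well2 below 0.017 m and z of tin2 in the frame of well2 between -0.008 and 0.008 m and angle between tin2's own z axis and vertical below 0.2 rad) or (horizontal distance between tin2 and well3 below 0.017 m and z of tin2 in the frame of well3 between -0.008 and 0.008 m and angle between tin2's own z axis and vertical below 0.2 rad)) and ((horizontal distance between tin3 and well0 below 0.017 m and z of tin3 in the frame of well0 between -0.008 and 0.008 m and angle between tin3's own z axis and vertical below 0.2 rad) or (horizontal distance between tin3 and well1 below 0.017 m and z of tin3 in the frame of well1 between -0.008 and 0.008 m and angle between tin3's own z axis and vertical below 0.2 rad) or (horizontal distance between tin3 and well2 below 0.017 m and z of tin3 in the frame of well2 between -0.008 and 0.008 m and angle between tin3's own z axis and vertical below 0.2 rad) or (horizontal distance between tin3 and well3 below 0.017 m and z of tin3 in the frame of well3 between -0.008 and 0.008 m and angle between tin3's own z axis and vertical below 0.2 rad)) and contact force between each of tin0, tin1, tin2, tin3 and the fingers below 0.2 N and value of joint door below 0.05 rad); the robot touches nothing.
It fails at once if the flat can is tipped or shoved more than 60 mm (angle between flat_can's own z axis and vertical above 0.5 rad or distance of flat_can from where it was at the start of the episode above 0.06 m).
Of tin0, tin1, tin2, tin3 only 2 to 4 are there at a start; the rules pass over those that are not, and their reading is None.
At some moment in a run one of tin0, tin1, tin2, tin3 may be knocked a few centimetres aside while the robot is not near it.
It also fails if it takes over 210 s, if anything falls off the work surface, if the arm or the gripper's body presses on something with over 40 N, if the wrist force passes 120 N, or if a joint passes its speed limit or range.

## Robot

A 6-joint arm with a two-finger parallel gripper is mounted at the origin on the work surface. World frame = base frame: x ahead of the robot, y to its left, z up, the work surface at z = 0. Lengths are in m, angles in rad, forces in N, time in s.
With the tool pointing down it reaches from about 0.375 to 0.925 m from the base axis. Payload 5.7 kg.
Tool frame: the origin (TCP) lies between the finger pads; the fingertips stand 17 mm ahead of it and the grasp point (between the pads) lies 2 mm behind it; z points along the fingers, x is the direction in which the jaws open and shut, and the axes are right-handed (so a half turn about z gives the same grasp; the last joint's range is limited). The gripper opens to 85 mm and grips with 20 to 120 N. Pads are 22 mm wide; open, the fingers measure 114 mm over their backs; the gripper's body (76 mm by 85 mm) begins 54 mm behind the grasp point. The pads swing forward as they close: fully open they stand 13 mm farther back than shut.
Start: joints at [-1.45, 0.359, 1.51, -0, 1.272, -0.115], TCP at [0.14, -0.583, 0.248] pointing down, gripper open.
Joint ranges: [-2.97, 2.97], [-1.01, 2.36], [0.21, 2.38], [-0.96, 4.11], [0.2, 2.71], [-2.98, 2.98]. Speed limits (rad/s): [2.39, 2.39, 3.14, 3.14, 3.14, 3.14].

## Interface

Orientations are given as [roll, pitch, yaw] about the fixed x, y, z axes, in that order (R = Rz(yaw) Ry(pitch) Rx(roll)).
In Python, from rig import arm gives the robot as it stands. The module is installed in compiled form; this text tells all that it offers.
- The arm moves only by the tool step_arm, never from a script. Its arguments are lists of equal length, an entry for each row: "travel": the shift along the world's x, y, z in m, a list of three; "roll": the turn about the world's z in degrees. In form: {"travel": [[tx, ty, tz], ...], "roll": [roll, ...]}. A call has 1 to 20 rows; each row shifts and turns the commanded pose from where the row before left it; what a row does not reach is not made up. A row lasts 1/10 s, in which the tool goes at most 50 mm and 8.59 degrees, less where a joint would pass 70% of its speed; a pose out of reach is approached as far as the arm can. A call with a gripper value outside its range is refused whole. "claw" is the opening in per cent of the stroke, from 0 (shut) to 100 (fully open), set as the call begins (left out, the last holds). The fingers move at their own pace and stop on an object; "grip_force" is the grip in N (left out, the last holds). Time passes only in rows, so rows that do not move let the fingers close. It gives the time, the measured TCP pose, the force and the opening at its end, in the units of the state.
- arm.observe(): the state, without advancing time (a new reading comes with each control period).
- arm.capture(name): name is "scene" or "top"; returns the picture (420x560x3 uint8, red, green, blue); there is no depth.
- arm.calibration(name): a dict with "K" (3x3 intrinsics, pixels), "pose" (4x4, takes a point from camera to world coordinates). Camera axes: x right, y down, z forward; pixel columns grow to the right and rows downward; lengths in m; the calibration is good to about 2 mm. A picture is of the moment at which its call begins. calibration takes no time and is no camera call.
- arm.sign_off(): hands the job in, once; it reports no verdict.
Trained networks look in the newest picture that a camera, given by its name, has taken for a name from the list of things; names that differ only in an ending like _2 or _b are one class to them, and where a whole thing is asked for, a point or a joint stands for the part that bears it (a point fixed in the world has none). Each returns a list of dicts, best first, with "confidence" (0 to 1); they miss things now and then, are a little off and sometimes report something else, mostly with a low value. They report only what shows in the picture. A call takes as long as a camera call. They do not tell look-alikes from the thing itself.
- arm.spot_in(label, camera): "location" ([x, y, z] in m, in world coordinates, good to about 4 mm: the middle of the surface that is visible of it).
- arm.regions_of(label, camera): "mask" (420x560 bool, what is visible of it).
The state is a dict: "clock": time; "joints": joint angles; "joint_velocities": joint speeds; "effort": joint torques, N m; "eef_pos": TCP position; "tool_rot": TCP orientation; "ft_force": force on the tool from outside, world axes, zero at the start; "moment": the same for the moment, N m; "opening": finger opening in m.
Only numpy, scipy, OpenCV 4.12 (cv2) and the standard library are available. Lean on these libraries where they do the work, as an engineer would, in place of code of your own. Each camera call takes 0.05 s, during which the arm holds its last target.

## Working session

There is one attempt and no reset: what is moved stays moved. The work goes in short steps, Python scripts to look and compute and a tool call to move; the robot and the scene stay as the last step left them, time stands still between calls to the robot, and variables do not carry over. Pictures are saved under pics/ and viewed, and the job is handed in when it is done.

Besides the shell and the picture viewer there is one more tool, called as name(argument=value, ...) on one line, values as JSON. step_arm: Moves the arm, as the interface text tells. Its arguments: {"type":"object","properties":{"travel":{"type":"array"},"roll":{"type":"array"},"claw":{"type":"number"},"grip_force":{"type":"number"}},"required":["travel","roll"]}

```bash
mkdir -p pics; ls; cat > h.py <<'E'
from rig import arm
import numpy as np, cv2
def cap(cam,fn,scale=1.4):
    im=arm.capture(cam); 
    cv2.imwrite('pics/'+fn,cv2.resize(im[:,:,::-1],None,fx=scale,fy=scale,interpolation=cv2.INTER_CUBIC)); return im
def proj(cam,p):
    c=arm.calibration(cam);T=np.linalg.inv(np.array(c['pose']));q=T[:3,:3]@np.asarray(p)+T[:3,3];u=np.array(c['K'])@q;return u[:2]/u[2]
def ray(cam,uv,z):
    c=arm.calibration(cam);T=np.array(c['pose']);d=T[:3,:3]@np.linalg.inv(np.array(c['K']))@np.array([uv[0],uv[1],1.]);o=T[:3,3]
    return o+d*(z-o[2])/d[2]
E
python3 - <<'E'
from h import *
np.set_printoptions(precision=4,suppress=True)
s=arm.observe();print(s['clock'],s['eef_pos'],s['tool_rot'],s['ft_force'],s['opening'])
cap('scene','s0.png');cap('top','t0.png')
for c in('scene','top'):
    k=arm.calibration(c);print(np.array(k['K']),np.array(k['pose']))
for l in('tin0','flat_can','door_handle','door_edge','door_hinge','catch_pad','cupboard'):
    for c in('scene','top'):
        print(l,c,[(np.round(d['location'],3).tolist(),round(d['confidence'],2)) for d in arm.spot_in(l,c)])
print(arm.observe()['clock'])
E
```

```text
pics
0.0 [ 0.1401 -0.5828  0.2475] [-3.1414  0.0018 -1.335 ] [-0.0065 -0.0884  0.1527] 0.08553515557601775
[[487.7688   0.     284.3067]
 [  0.     487.7688 207.711 ]
 [  0.       0.       1.    ]] [[ 0.6866  0.4752 -0.5502  1.1953]
 [ 0.7269 -0.4591  0.5107 -0.6338]
 [-0.0099 -0.7506 -0.6607  0.8595]
 [ 0.      0.      0.      1.    ]]
[[444.0063   0.     276.869 ]
 [  0.     444.0063 208.7005]
 [  0.       0.       1.    ]] [[-0.0106 -0.9868  0.1616  0.4635]
 [-0.9997  0.0068 -0.0238 -0.0875]
 [ 0.0224 -0.1618 -0.9866  1.1031]
 [ 0.      0.      0.      1.    ]]
tin0 scene [([0.693, -0.326, 0.053], 0.92), ([0.6, -0.376, 0.045], 0.87), ([0.605, -0.202, 0.044], 0.85), ([0.612, -0.124, 0.044], 0.73), ([0.557, -0.463, 0.049], 0.67), ([0.462, -0.351, 0.046], 0.64)]
tin0 top [([0.595, -0.369, 0.056], 0.87), ([0.452, -0.347, 0.052], 0.86), ([0.547, -0.449, 0.05], 0.77), ([0.682, -0.317, 0.055], 0.6), ([0.678, 0.092, 0.211], 0.59), ([0.592, -0.196, 0.051], 0.55), ([0.597, -0.122, 0.049], 0.5)]
flat_can scene [([0.534, -0.275, 0.043], 0.79)]
flat_can top [([0.52, -0.262, 0.036], 0.62), ([0.683, 0.086, 0.215], 0.36)]
door_handle scene [([0.695, 0.022, 0.251], 0.83)]
door_handle top [([0.68, 0.09, 0.21], 0.57)]
door_edge scene [([0.695, 0.024, 0.251], 0.72), ([0.462, -0.35, 0.043], 0.59)]
door_edge top [([0.688, 0.09, 0.21], 0.57)]
door_hinge scene [([0.694, 0.022, 0.251], 0.76)]
door_hinge top [([0.684, 0.086, 0.21], 0.76)]
catch_pad scene []
catch_pad top [([0.522, -0.261, 0.038], 0.63)]
cupboard scene [([0.822, 0.006, 0.227], 0.85), ([0.602, -0.379, 0.046], 0.62), ([0.694, 0.023, 0.248], 0.39)]
cupboard top [([0.752, 0.091, 0.251], 0.91), ([0.454, -0.343, 0.051], 0.41)]
0.8
```

View pics/s0.png

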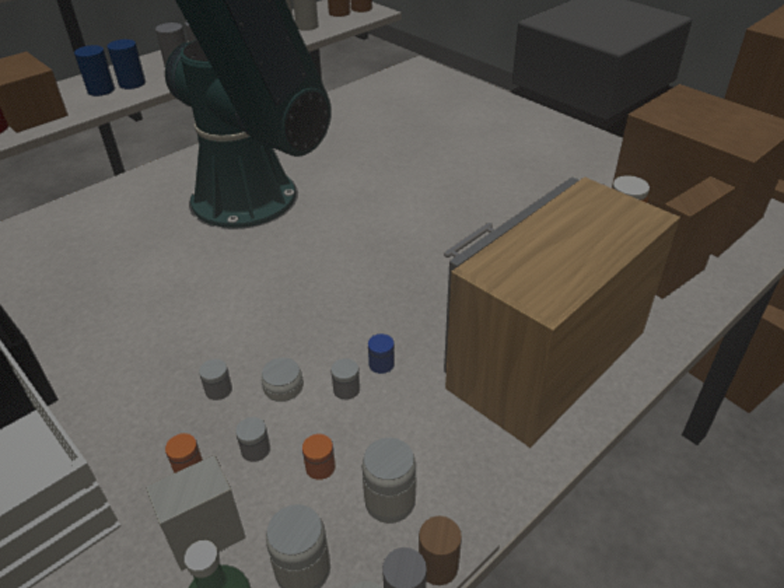

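View pics/t0.png

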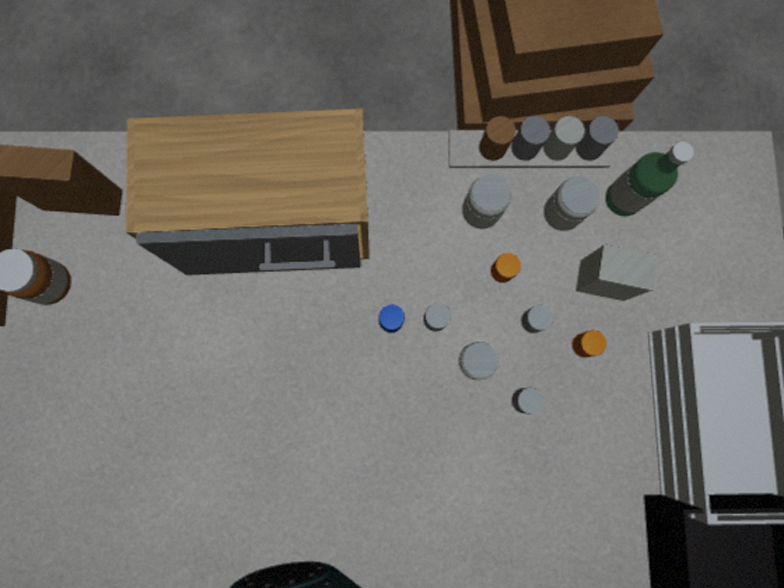

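Top view (display pixels): steel tins at (437,316), (539,318) and (529,400); blue look-alike at (392,318), orange ones at (508,266) and (593,343); flat can at (479,360). The cupboard is at (245,170) with its handle at (297,265). I'll zoom in to check this, and also look at the cans at the back.

```bash
python3 - <<'E'
from h import *
im=arm.capture('top');sc=arm.capture('scene')
bgr=lambda a:np.clip(a[:,:,::-1].astype(float)*1.6,0,255).astype(np.uint8)
cv2.imwrite('pics/c1.png',cv2.resize(bgr(im)[70:205,80:280],None,fx=4,fy=4,interpolation=cv2.INTER_CUBIC))
cv2.imwrite('pics/c2.png',cv2.resize(bgr(im)[75:300,265:480],None,fx=2.6,fy=2.6,interpolation=cv2.INTER_CUBIC))
cv2.imwrite('pics/c3.png',cv2.resize(bgr(sc)[120:320,300:500],None,fx=3,fy=3,interpolation=cv2.INTER_CUBIC))
E
```

```text
(no output)
```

View pics/c1.png

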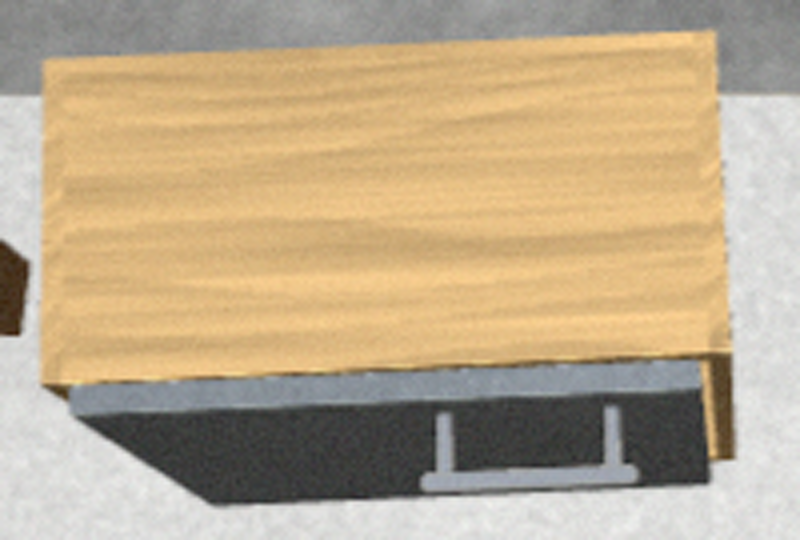

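View pics/c2.png

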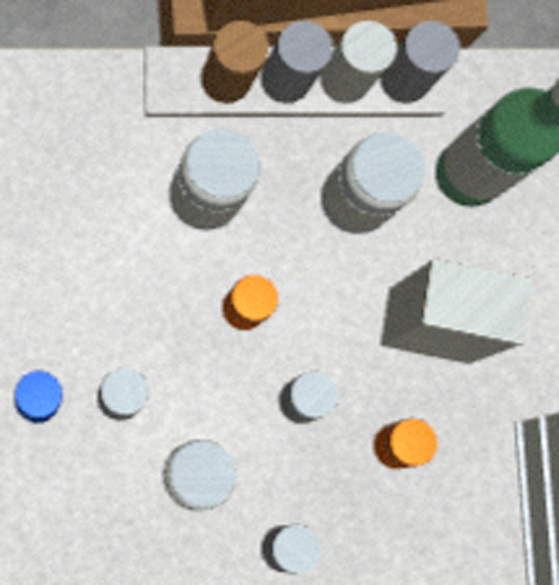

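View pics/c3.png

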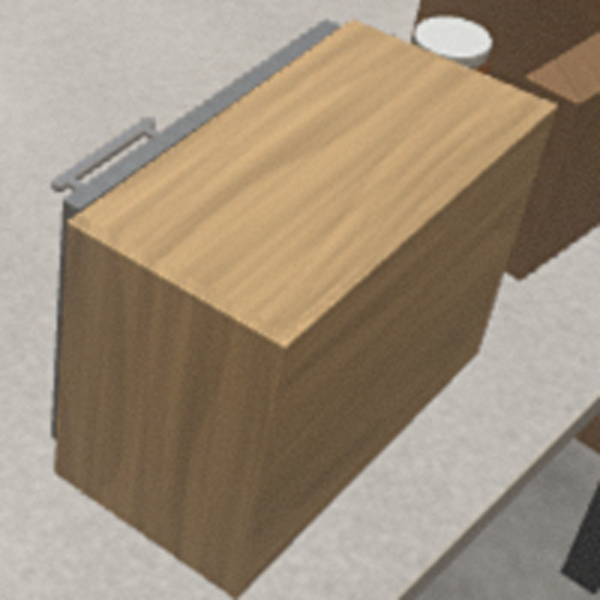

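```bash
python3 - <<'E'
from h import *
f=lambda x,y,z:ray('top',(80+x/4-.5+.125,70+y/4-.5+.125),z)
FL,FR,BR,BL=[f(*p,.25) for p in((42,385),(732,353),(716,31),(44,58))]
print(FL,FR,BR,BL,np.linalg.norm(FL-FR),np.linalg.norm(FR-BR))
dl,dr=f(72,414,.25),f(702,388,.25);print('door outer',dl,dr)
il,ir=f(72,388,.25),f(700,362,.25);print('inner',il,ir)
for a,b in((FL,FR),(BL,BR),(dl,dr),(il,ir)):
    d=a-b;print(np.arctan2(-d[0],d[1]))
h1,h2=f(430,484,.22),f(630,472,.22);print('handle ends',h1,h2,(h1+h2)/2)
for n,p in dict(a=(124,390),b=(312,394),c=(297,547),can=(201,473)).items():
    z=.04 if n=='can' else .052
    print(n,ray('top',(265+p[0]/2.6-.3,75+p[1]/2.6-.3),z))
E
```

```text
[0.69078234 0.25704743 0.25      ] [ 0.70555444 -0.0809405   0.25      ] [ 0.87558095 -0.07367836  0.25      ] [0.86095943 0.26572335 0.25      ] 0.3383105909912114 0.17018152212266713
door outer [0.67611529 0.24168997 0.25      ] [ 0.68776073 -0.0660315   0.25      ]
inner [0.68920095 0.24239897 0.25      ] [ 0.70101835 -0.06507698  0.25      ]
0.043678202152585804
0.04305366446613551
0.03782606200007259
0.038414648072767475
handle ends [0.64638163 0.07211025 0.22      ] [ 0.6519884 -0.0286942  0.22     ] [0.64918502 0.02170803 0.22      ]
a [ 0.59632436 -0.19740282  0.052     ]
b [ 0.59127045 -0.37100567  0.052     ]
c [ 0.4524543  -0.35043374  0.052     ]
can [ 0.52036286 -0.26784646  0.04      ]
```

step_arm(travel=[[0.0255, 0.0302, 0.0026], [0.0255, 0.0302, 0.0026], [0.0255, 0.0302, 0.0026], [0.0255, 0.0302, 0.0026], [0.0255, 0.0302, 0.0026], [0.0255, 0.0302, 0.0026], [0.0255, 0.0302, 0.0026], [0.0255, 0.0302, 0.0026], [0.0255, 0.0302, 0.0026], [0.0255, 0.0302, 0.0026], [0.0255, 0.0302, 0.0026], [0.0255, 0.0302, 0.0026], [0.0255, 0.0302, 0.0026], [0.0255, 0.0302, 0.0026], [0.0255, 0.0302, 0.0026], [0.0255, 0.0302, 0.0026], [0.0255, 0.0302, 0.0026], [0.0255, 0.0302, 0.0026], [0.0255, 0.0302, 0.0026], [0.0255, 0.0302, 0.0026]], roll=[3.94, 3.94, 3.94, 3.94, 3.94, 3.94, 3.94, 3.94, 3.94, 3.94, 3.94, 3.94, 3.94, 3.94, 3.94, 3.94, 3.94, 3.94, 3.94, 3.94], claw=30)

```text
clock: 2.9
eef_pos: [0.651, 0.0221, 0.3004]
tool_rot: [3.141, 0.0, 0.043]
ft_force: [-0.0, -0.7, -0.2]
opening: 0.0254
```

step_arm(travel=[[-0.002, 0, 0], [0, 0, -0.02], [0, 0, -0.02], [0, 0, -0.02], [0, 0, -0.01], [0, 0, -0.01], [0, 0, 0]], roll=[0, 0, 0, 0, 0, 0, 0])

```text
clock: 3.6
eef_pos: [0.6494, 0.0202, 0.2228]
tool_rot: [3.141, -0.004, 0.04]
ft_force: [-1.0, -0.1, 7.1]
opening: 0.0255
```

```bash
python3 - <<'E'
from h import *
im=arm.capture('top');sc=arm.capture('scene')
bgr=lambda a:np.clip(a[:,:,::-1].astype(float)*1.6,0,255).astype(np.uint8)
a=cv2.resize(bgr(im)[100:230,130:280],None,fx=2.6,fy=3,interpolation=cv2.INTER_CUBIC)
b=cv2.resize(bgr(sc)[110:240,280:430],None,fx=2.6,fy=3,interpolation=cv2.INTER_CUBIC)
cv2.imwrite('pics/d1.png',np.hstack([a,b]))
print(arm.observe()['ft_force'],arm.observe()['eef_pos'])
E
```

```text
[-2.19728916  1.03871501  7.95102577] [0.64935276 0.02019373 0.22267666]
```

View pics/d1.png

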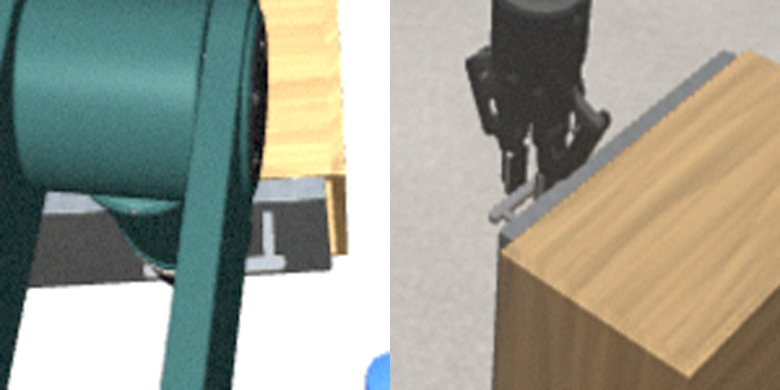

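The picture shows the gripper's knuckle over the door's upper edge (right panel, about (600,130)), pressing with about 8 N. I'll lift slightly and close on the bar.

step_arm(travel=[[0, 0, 0.003], [0, 0, 0.003], [0, 0, 0]], roll=[0, 0, 0])

```text
clock: 4.0
eef_pos: [0.6484, 0.0205, 0.2269]
tool_rot: [3.142, -0.001, 0.04]
ft_force: [0.3, 0.4, -0.1]
opening: 0.0256
```

step_arm(travel=[[0, 0, 0], [0, 0, 0], [0, 0, 0], [0, 0, 0], [0, 0, 0]], roll=[0, 0, 0, 0, 0], claw=0, grip_force=25)

```text
clock: 4.5
eef_pos: [0.6484, 0.0207, 0.2264]
tool_rot: [-3.142, -0.0, 0.04]
ft_force: [0.6, 2.1, 2.7]
opening: 0.0097
```

step_arm(travel=[[-0.0042, 0.0006, 0], [-0.0042, 0.0007, 0], [-0.0042, 0.0008, 0], [-0.0042, 0.0009, 0], [-0.0042, 0.001, 0], [-0.0042, 0.0011, 0], [-0.0042, 0.0012, 0], [-0.0042, 0.0013, 0], [-0.0042, 0.0014, 0], [-0.0042, 0.0014, 0], [0, 0, 0]], roll=[-1.07, -1.07, -1.07, -1.07, -1.07, -1.07, -1.07, -1.07, -1.07, -1.07, 0])

```text
clock: 5.6
eef_pos: [0.6085, 0.0306, 0.2265]
tool_rot: [3.141, -0.006, -0.147]
ft_force: [9.3, 2.6, -3.0]
opening: 0.0101
```

step_arm(travel=[[0, 0, 0], [0, 0, 0], [0, 0, 0], [0, 0, 0.02], [0, 0, 0.03], [0, 0, 0.03], [0, 0, 0]], roll=[0, 0, 0, 0, 0, 0, 0], claw=27)

```text
clock: 6.3
eef_pos: [0.608, 0.0307, 0.3105]
tool_rot: [-3.141, -0.007, -0.147]
ft_force: [0.2, 0.2, -0.4]
opening: 0.023
```

step_arm(travel=[[0.0065, -0.0064, 0], [0.0065, -0.0064, 0], [0.0065, -0.0064, 0], [0.0065, -0.0064, 0], [0.0065, -0.0064, 0], [0.0065, -0.0064, 0], [0.0065, -0.0064, 0], [0.0065, -0.0064, 0], [0.0065, -0.0064, 0], [0.0065, -0.0064, 0], [0, 0, 0], [0, 0, 0]], roll=[8, 8, 8, 8, 8, 8, 8, 8, 8, 8, 8, 2], claw=0)

```text
clock: 7.5
eef_pos: [0.6703, -0.0334, 0.3047]
tool_rot: [-3.139, 0.001, 1.428]
ft_force: [0.8, -0.6, -0.3]
opening: 0.0003
```

```bash
python3 - <<'E'
from h import *
im=arm.capture('top');sc=arm.capture('scene')
bgr=lambda a:np.clip(a[:,:,::-1].astype(float)*1.6,0,255).astype(np.uint8)
a=cv2.resize(bgr(im)[90:230,80:280],None,fx=2,fy=3,interpolation=cv2.INTER_CUBIC)
b=cv2.resize(bgr(sc)[90:230,280:430],None,fx=2.6,fy=3,interpolation=cv2.INTER_CUBIC)
cv2.imwrite('pics/d2.png',np.hstack([a,b]))
s=arm.observe();print(s['ft_force'],s['eef_pos'],s['tool_rot'],s['opening'])
for c in('top','scene'):
    for l in ('catch_pad','door_edge','door_handle'): print(l,c,[(np.round(d['location'],3).tolist(),round(d['confidence'],2)) for d in arm.spot_in(l,c)])
E
```

```text
[-0.01873526  0.61454376  0.03113075] [ 0.67031055 -0.03316834  0.3049415 ] [-3.13908769e+00  4.69632481e-04  1.42411516e+00] 0.00013857902960213428
catch_pad top []
door_edge top [([0.664, 0.065, 0.167], 0.76)]
door_handle top [([0.655, 0.068, 0.165], 0.59)]
catch_pad scene [([0.668, -0.043, 0.219], 0.76)]
door_edge scene [([0.657, -0.019, 0.223], 0.76)]
door_handle scene [([0.653, -0.024, 0.222], 0.9)]
```

View pics/d2.png

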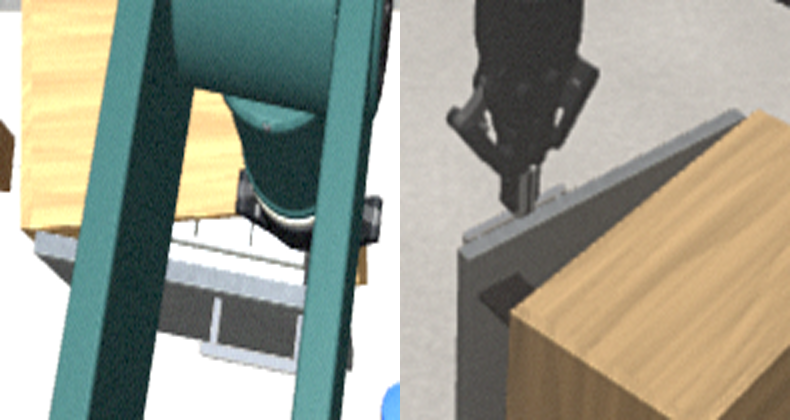

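step_arm(travel=[[0.003, -0.006, 0], [0, 0, -0.02], [0, 0, -0.02], [0, 0, -0.015], [0, 0, -0.01], [0, 0, 0]], roll=[0, 0, 0, 0, 0, 0])

```text
clock: 8.5
eef_pos: [0.6734, -0.0391, 0.2396]
tool_rot: [-3.139, 0.0, 1.424]
ft_force: [-1.2, 0.0, 0.0]
opening: -0.0001
```

step_arm(travel=[[0, 0, -0.004], [0, 0, -0.004], [0, 0, -0.004], [0, 0, 0]], roll=[0, 0, 0, 0])

```text
clock: 8.9
eef_pos: [0.6748, -0.0392, 0.2297]
tool_rot: [3.14, 0.0, 1.424]
ft_force: [1.1, -0.7, 4.1]
opening: 0.0001
```

step_arm(travel=[[0, 0, -0.004], [0, 0, -0.004], [0, 0, 0], [0, 0, 0]], roll=[0, 0, 0, 0])

```text
clock: 9.3
eef_pos: [0.6742, -0.0391, 0.2215]
tool_rot: [3.141, 0.0, 1.424]
ft_force: [0.5, -0.6, 5.1]
opening: 0.0002
```

step_arm(travel=[[0, 0, -0.0015], [-0.004, 0.0006, 0], [-0.004, 0.0006, 0], [-0.004, 0.0006, 0], [-0.004, 0.0007, 0], [-0.004, 0.0007, 0], [-0.004, 0.0008, 0], [0, 0, 0]], roll=[0, 0, 0, 0, 0, -0.8, -0.8, 0])

```text
clock: 10.1
eef_pos: [0.6496, -0.0357, 0.2202]
tool_rot: [-3.142, 0.001, 1.396]
ft_force: [-1.0, -3.3, 5.2]
opening: -0.0
```

step_arm(travel=[[-0.0049, 0.0009, 0], [-0.0049, 0.001, 0], [-0.0049, 0.0011, 0], [-0.0049, 0.0012, 0], [-0.0048, 0.0013, 0], [-0.0048, 0.0014, 0], [-0.0048, 0.0015, 0], [-0.0047, 0.0016, 0], [-0.0047, 0.0017, 0], [-0.0047, 0.0018, 0], [-0.0046, 0.0019, 0], [-0.0046, 0.002, 0], [0, 0, 0]], roll=[-1, -1, -1, -1, -1, -1, -1, -1, -1, -1, -1, -1, 0])

```text
clock: 11.4
eef_pos: [0.5919, -0.0179, 0.22]
tool_rot: [-3.141, 0.001, 1.187]
ft_force: [-1.3, -2.0, 4.9]
opening: 0.0
```

```bash
python3 - <<'E'
from h import *
im=arm.capture('top');sc=arm.capture('scene')
bgr=lambda a:np.clip(a[:,:,::-1].astype(float)*1.6,0,255).astype(np.uint8)
a=cv2.resize(bgr(im)[90:230,80:280],None,fx=2,fy=3,interpolation=cv2.INTER_CUBIC)
b=cv2.resize(bgr(sc)[90:230,280:430],None,fx=2.6,fy=3,interpolation=cv2.INTER_CUBIC)
cv2.imwrite('pics/d3.png',np.hstack([a,b]))
s=arm.observe();print(s['ft_force'],s['eef_pos'],s['tool_rot'],s['opening'])
E
```

```text
[-1.07162727 -2.59993685  5.73859716] [ 0.59222731 -0.01803718  0.21999802] [-3.14113878e+00  1.34158677e-03  1.18706738e+00] -0.00010112409421034164
```

View pics/d3.png

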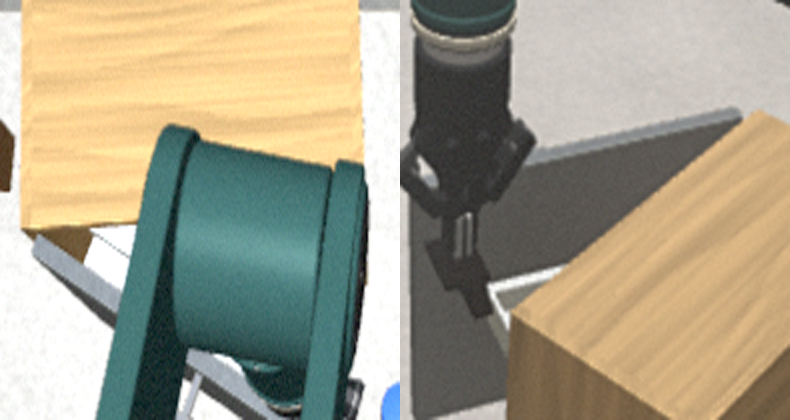

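```bash
python3 - <<'E'
import numpy as np
R=.2805;ph=np.arctan2(-.2655,-.0905);n=28;d=1.06/n
p=[R*np.array([np.cos(ph-d*i),np.sin(ph-d*i)]) for i in range(n+1)]
q=np.round(np.diff(np.round(p,4),axis=0),4);print(q.tolist(),np.degrees(d))
for a in(q[:14],q[14:]): print([[float(x),float(y),0] for x,y in a])
E
```

```text
[[-0.01, 0.0036], [-0.0098, 0.004], [-0.0097, 0.0044], [-0.0095, 0.0047], [-0.0093, 0.0051], [-0.0092, 0.0054], [-0.0089, 0.0058], [-0.0087, 0.0061], [-0.0084, 0.0064], [-0.0082, 0.0067], [-0.008, 0.0071], [-0.0076, 0.0073], [-0.0074, 0.0077], [-0.0071, 0.0079], [-0.0068, 0.0081], [-0.0065, 0.0085], [-0.0061, 0.0086], [-0.0058, 0.0089], [-0.0055, 0.0091], [-0.0051, 0.0093], [-0.0048, 0.0095], [-0.0044, 0.0096], [-0.0041, 0.0099], [-0.0036, 0.0099], [-0.0033, 0.0101], [-0.0029, 0.0102], [-0.0025, 0.0103], [-0.0022, 0.0105]] 2.1690545101381167
[[-0.01, 0.0036, 0], [-0.0098, 0.004, 0], [-0.0097, 0.0044, 0], [-0.0095, 0.0047, 0], [-0.0093, 0.0051, 0], [-0.0092, 0.0054, 0], [-0.0089, 0.0058, 0], [-0.0087, 0.0061, 0], [-0.0084, 0.0064, 0], [-0.0082, 0.0067, 0], [-0.008, 0.0071, 0], [-0.0076, 0.0073, 0], [-0.0074, 0.0077, 0], [-0.0071, 0.0079, 0]]
[[-0.0068, 0.0081, 0], [-0.0065, 0.0085, 0], [-0.0061, 0.0086, 0], [-0.0058, 0.0089, 0], [-0.0055, 0.0091, 0], [-0.0051, 0.0093, 0], [-0.0048, 0.0095, 0], [-0.0044, 0.0096, 0], [-0.0041, 0.0099, 0], [-0.0036, 0.0099, 0], [-0.0033, 0.0101, 0], [-0.0029, 0.0102, 0], [-0.0025, 0.0103, 0], [-0.0022, 0.0105, 0]]
```

step_arm(travel=[[-0.01, 0.0036, 0], [-0.0098, 0.004, 0], [-0.0097, 0.0044, 0], [-0.0095, 0.0047, 0], [-0.0093, 0.0051, 0], [-0.0092, 0.0054, 0], [-0.0089, 0.0058, 0], [-0.0087, 0.0061, 0], [-0.0084, 0.0064, 0], [-0.0082, 0.0067, 0], [-0.008, 0.0071, 0], [-0.0076, 0.0073, 0], [-0.0074, 0.0077, 0], [-0.0071, 0.0079, 0]], roll=[-2.17, -2.17, -2.17, -2.17, -2.17, -2.17, -2.17, -2.17, -2.17, -2.17, -2.17, -2.17, -2.17, -2.17])

```text
clock: 12.9
eef_pos: [0.4703, 0.0647, 0.2199]
tool_rot: [3.142, 0.001, 0.655]
ft_force: [-0.4, -1.0, 5.9]
opening: 0.0
```

step_arm(travel=[[-0.0068, 0.0081, 0], [-0.0065, 0.0085, 0], [-0.0061, 0.0086, 0], [-0.0058, 0.0089, 0], [-0.0055, 0.0091, 0], [-0.0051, 0.0093, 0], [-0.0048, 0.0095, 0], [-0.0044, 0.0096, 0], [-0.0041, 0.0099, 0], [-0.0036, 0.0099, 0], [-0.0033, 0.0101, 0], [-0.0029, 0.0102, 0], [-0.0025, 0.0103, 0], [-0.0022, 0.0105, 0], [0, 0, 0]], roll=[-2.17, -2.17, -2.17, -2.17, -2.17, -2.17, -2.17, -2.17, -2.17, -2.17, -2.17, -2.17, -2.17, -2.17, 0])

```text
clock: 14.4
eef_pos: [0.4066, 0.1982, 0.2198]
tool_rot: [-3.141, 0.001, 0.126]
ft_force: [-1.6, -0.6, 5.4]
opening: -0.0003
```

```bash
python3 - <<'E'
from h import *
cap('top','t4.png');cap('scene','s4.png')
E
```

```text
(no output)
```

View pics/t4.png

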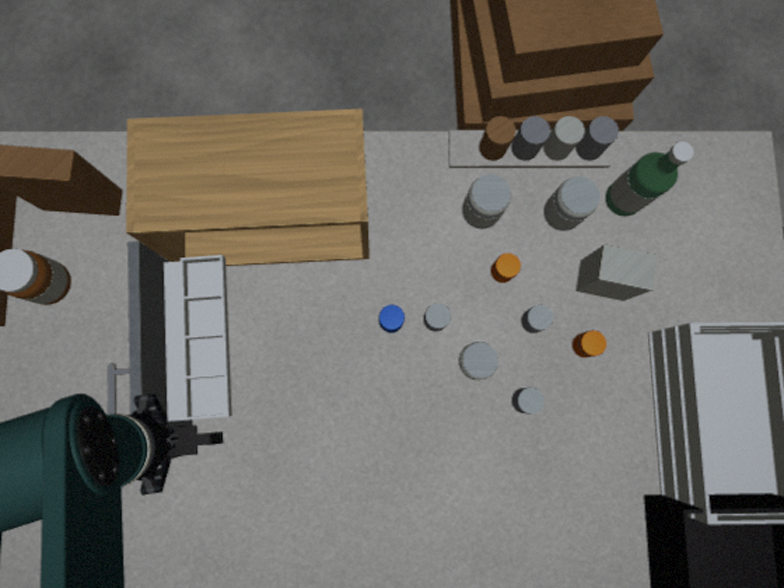

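View pics/s4.png

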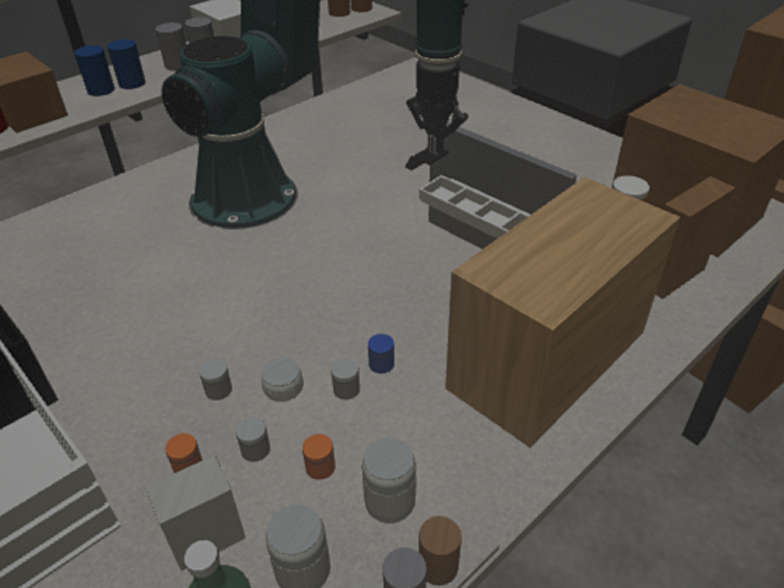

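step_arm(travel=[[0, -0.003, 0.005], [0, -0.003, 0.02], [0, -0.01, 0.04], [0, -0.03, 0.04], [0, -0.05, 0], [0, -0.05, 0], [0, -0.05, 0]], roll=[0, 0, 0, 0, 0, 0, 0], claw=100)

```text
clock: 15.2
eef_pos: [0.4067, -0.0005, 0.3251]
tool_rot: [3.141, -0.0, 0.128]
ft_force: [0.9, -0.4, -0.5]
opening: 0.0853
```

```bash
python3 - <<'E'
from h import *
im=cap('top','t5.png');sc=arm.capture('scene')
bgr=lambda a:np.clip(a[:,:,::-1].astype(float)*1.5,0,255).astype(np.uint8)
cv2.imwrite('pics/c5.png',cv2.resize(bgr(im)[160:310,80:280],None,fx=4,fy=4,interpolation=cv2.INTER_CUBIC))
for c in('top','scene'):
    for l in('tin0','well0','door_edge','door_hinge','flat_can'):
        print(l,c,[(np.round(d['location'],3).tolist(),round(d['confidence'],2)) for d in arm.spot_in(l,c)])
for d in arm.regions_of('tin0','top'):
    m=d['mask'];ys,xs=np.nonzero(m);col=im[m].mean(0);print('top',xs.mean().round(1),ys.mean().round(1),m.sum(),col.round())
for d in arm.regions_of('tin0','scene'):
    m=d['mask'];ys,xs=np.nonzero(m);print('scene',xs.mean().round(1),ys.mean().round(1),m.sum(),sc[m].mean(0).round())
E
```

```text
tin0 top [([0.595, -0.369, 0.054], 0.76), ([0.548, -0.454, 0.052], 0.72), ([0.598, -0.121, 0.05], 0.71), ([0.681, -0.317, 0.055], 0.7), ([0.594, -0.195, 0.05], 0.61), ([0.73, 0.153, 0.252], 0.61), ([0.451, -0.344, 0.053], 0.59)]
well0 top [([0.551, 0.216, 0.161], 0.94)]
door_edge top [([0.556, 0.22, 0.157], 0.89)]
door_hinge top [([0.553, 0.218, 0.162], 0.88)]
flat_can top [([0.519, -0.262, 0.036], 0.87), ([0.553, 0.217, 0.159], 0.39)]
tin0 scene [([0.696, -0.326, 0.051], 0.88), ([0.61, -0.122, 0.047], 0.87), ([0.559, -0.464, 0.052], 0.85), ([0.463, -0.351, 0.043], 0.74), ([0.605, -0.199, 0.043], 0.71), ([0.603, -0.378, 0.044], 0.56)]
well0 scene [([0.515, 0.226, 0.168], 0.82)]
door_edge scene [([0.516, 0.224, 0.177], 0.7), ([0.6, -0.378, 0.048], 0.66)]
door_hinge scene [([0.518, 0.222, 0.177], 0.75)]
flat_can scene [([0.536, -0.278, 0.04], 0.83), ([0.514, 0.225, 0.173], 0.38)]
top 376.7 285.9 368 [118. 125. 128.]
top 383.0 227.1 365 [116. 122. 125.]
top 359.6 190.5 319 [141.  96.  41.]
top 311.1 226.0 334 [126. 133. 136.]
top 160.6 167.3 26172 [136. 121.  97.]
top 279.3 227.3 271 [ 54.  91. 165.]
top 420.2 244.8 347 [136.  89.  34.]
scene 153.8 270.2 553 [87. 88. 86.]
scene 227.6 326.3 663 [107.  70.  49.]
scene 272.3 252.3 462 [45. 54. 82.]
scene 247.0 270.4 541 [89. 90. 88.]
scene 130.1 322.5 514 [111.  70.  46.]
scene 180.4 313.4 601 [88. 88. 87.]
```

View pics/c5.png

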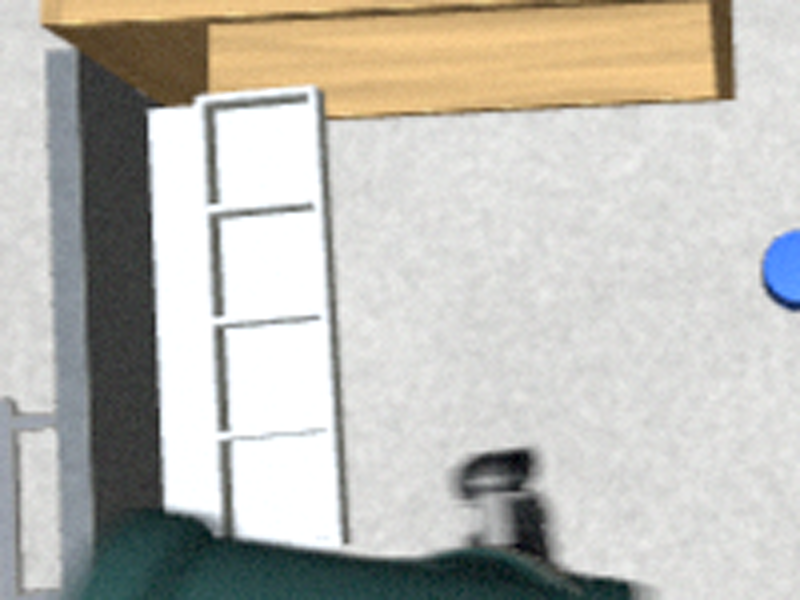

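```bash
python3 - <<'E'
from h import *
np.set_printoptions(precision=4,suppress=True)
f=lambda x,y,z:ray('top',(80+x/4-.375,160+y/4-.375),z)[:2]
H=np.array([.6825,.2475])
A,B=f(322,88,.167),f(349,545,.167);d=B-A;psi=np.arctan2(d[0],-d[1]);print('outer wall',A,B,psi,.043-psi)
C,D=f(47,50,.25),f(64,400,.25);d=D-C;print('door outer top',C,D,np.arctan2(d[0],-d[1]))
C,D=f(77,50,.25),f(96,520,.25);d=D-C;print('door inner top',C,D,np.arctan2(d[0],-d[1]))
def loc(p,psi):
    r=p-H;return np.array([r@[np.cos(psi),np.sin(psi)],r@[-np.sin(psi),np.cos(psi)]])
for n,p,z in(('outer corner',(322,88),.167),('lowright',(349,545),.167),('p01',(313,206),.167),('p12',(320,318),.167),('p23',(327,431),.167),('p01l',(208,209),.167),('p12l',(215,322),.167),('p23l',(220,437),.167),('inTL',(215,102),.167),('dooro',(47,50),.25),('doori',(77,50),.25),('doori2',(96,520),.25)):
    print(n,f(*p,z),loc(f(*p,z),psi)*1000)
for n,uv in(('a',(311.1,226)),('b',(383,227.1)),('c',(376.7,285.9))): print(n,ray('top',uv,.047))
E
```

```text
outer wall [0.6774 0.1398] [0.4365 0.1183] -1.4819355437085173 1.5249355437085172
door outer top [0.6782 0.2539] [0.5078 0.2363] -1.4679365716684158
door inner top [0.6781 0.2394] [0.4517 0.2184] -1.478351533972041
outer corner [0.6774 0.1398] [106.8194 -14.6319]
lowright [0.4365 0.1183] [ 106.8194 -256.5071]
p01 [0.6133 0.1425] [ 98.4319 -78.2051]
p12 [0.5537 0.1369] [  98.7155 -138.0611]
p23 [0.4948 0.1314] [  98.9638 -197.2377]
p01l [0.6121 0.1978] [ 43.2999 -74.5195]
p12l [0.5521 0.1916] [  44.113  -134.8427]
p23l [0.4923 0.1865] [  43.8343 -194.8807]
inTL [0.67   0.1965] [ 49.7201 -16.9304]
dooro [0.6782 0.2539] [-6.7681 -3.7296]
doori [0.6781 0.2394] [ 7.703  -5.0913]
doori2 [0.4517 0.2184] [   8.5179 -232.4592]
a [ 0.5938 -0.1947  0.047 ]
b [ 0.5898 -0.3681  0.047 ]
c [ 0.4506 -0.3463  0.047 ]
```

step_arm(travel=[[0.019, -0.0198, -0.018], [0.019, -0.0198, -0.018], [0.019, -0.0198, -0.018], [0.019, -0.0198, -0.018], [0.019, -0.0198, -0.018], [0.019, -0.0198, -0.018], [0.019, -0.0198, -0.018], [0.019, -0.0198, -0.018], [0.019, -0.0198, -0.018], [0.019, -0.0198, -0.018], [0, 0, 0]], roll=[-4.72, -4.72, -4.72, -4.72, -4.72, -4.72, -4.72, -4.72, -4.72, -4.72, 0], claw=100)

```text
clock: 17.0
eef_pos: [0.5988, -0.1987, 0.142]
tool_rot: [3.141, 0.001, -0.7]
ft_force: [-0.2, 0.5, -0.1]
opening: 0.0853
```

```bash
python3 - <<'E'
from h import *
im=arm.capture('top');sc=arm.capture('scene')
bgr=lambda a:np.clip(a[:,:,::-1].astype(float)*1.5,0,255).astype(np.uint8)
cv2.imwrite('pics/c6.png',cv2.resize(bgr(sc)[180:360,120:320],None,fx=4,fy=3.3,interpolation=cv2.INTER_CUBIC))
print(arm.observe()['eef_pos'],arm.observe()['tool_rot'])
E
```

```text
[ 0.59717366 -0.19663401  0.14391425] [ 3.14122286e+00  2.05010452e-03 -6.96473756e-01]
```

View pics/c6.png

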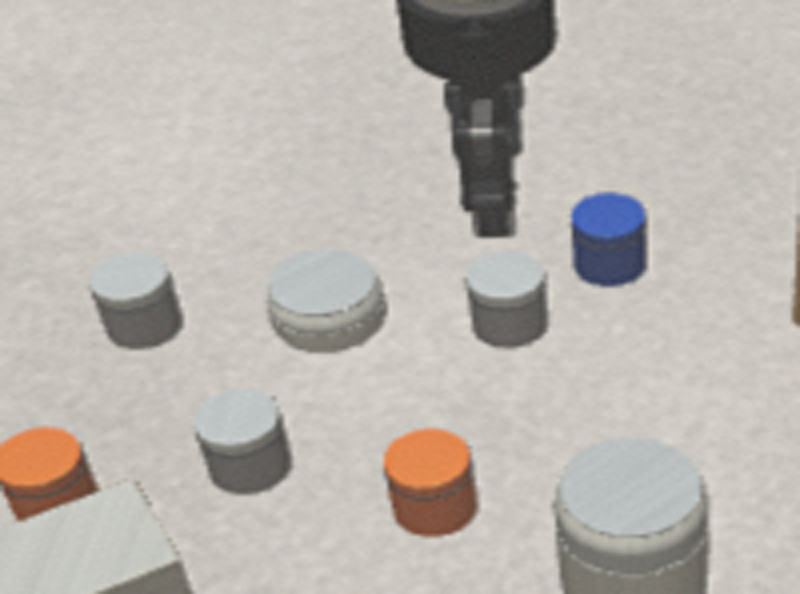

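Close-up: the grey steel tins are at crop (506,300), (245,440) and (137,300). The blue one at (609,240) and the orange ones at (430,480) and (40,465) are look-alikes; the flat can is at (325,300). The three grey tins fit the description. I'll cross-check their lid centres from this camera.

```bash
python3 - <<'E'
from h import *
for n,p in dict(a=(506,276),b=(239,420),c=(131,278)).items(): print(n,ray('scene',(120+p[0]/4-.4,180+p[1]/3.3-.4),.052))
E
```

```text
a [ 0.59954985 -0.19882156  0.052     ]
b [ 0.59664895 -0.37402214  0.052     ]
c [ 0.45624241 -0.35043563  0.052     ]
```

step_arm(travel=[[0.001, -0.001, -0.025], [0, 0, -0.03], [0, 0, -0.03], [0, 0, -0.017], [0, 0, 0]], roll=[0, 0, 0, 0, 0])

```text
clock: 17.6
eef_pos: [0.5962, -0.196, 0.0412]
tool_rot: [3.14, 0.005, -0.696]
ft_force: [-0.9, 0.4, 0.2]
opening: 0.0852
```

step_arm(travel=[[0, 0, 0], [0, 0, 0], [0, 0, 0], [0, 0, 0], [0, 0, 0], [0, 0, 0], [0, 0, 0], [0, 0, 0]], roll=[0, 0, 0, 0, 0, 0, 0, 0], claw=0, grip_force=30)

```text
clock: 18.4
eef_pos: [0.5994, -0.1981, 0.0446]
tool_rot: [-3.141, -0.002, -0.697]
ft_force: [-0.8, 1.0, 5.9]
opening: 0.0432
```

step_arm(travel=[[0, 0, 0.02], [0, 0, 0.04], [0, 0, 0.04], [0, 0, 0.04], [0, 0, 0.04], [0, 0, 0.04], [0, 0.01, 0.036], [-0.0015, 0.0355, 0], [-0.0015, 0.0355, 0], [-0.0015, 0.0355, 0], [-0.0015, 0.0355, 0], [-0.0015, 0.0355, 0], [-0.0015, 0.0355, 0], [-0.0015, 0.0355, 0], [-0.0015, 0.0355, 0], [-0.0015, 0.0355, 0], [-0.0015, 0.0355, 0], [0, 0, 0], [0, 0, 0]], roll=[0, 0, 0, 0, 0, 0, 0, 0, 0, 0, 0, 0, 0, 0, 0, 0, 0, 0, 0])

```text
clock: 20.3
eef_pos: [0.5831, 0.1678, 0.2992]
tool_rot: [-3.142, -0.0, -0.695]
ft_force: [0.4, -0.3, -1.7]
opening: 0.0435
```

```bash
python3 - <<'E'
from h import *
im=arm.capture('top');sc=arm.capture('scene')
bgr=lambda a:np.clip(a[:,:,::-1].astype(float)*1.6,0,255).astype(np.uint8)
a=cv2.resize(bgr(im)[160:310,90:240],None,fx=2.6,fy=3,interpolation=cv2.INTER_CUBIC)
b=cv2.resize(bgr(sc)[70:220,260:410],None,fx=2.6,fy=3,interpolation=cv2.INTER_CUBIC)
cv2.imwrite('pics/d7.png',np.hstack([a,b]))
print(arm.observe()['ft_force'],arm.observe()['eef_pos'],arm.observe()['opening'])
E
```

```text
[ 0.30591273 -0.22213579 -1.32982878] [0.58336933 0.16635041 0.29901845] 0.04276044530413955
```

View pics/d7.png

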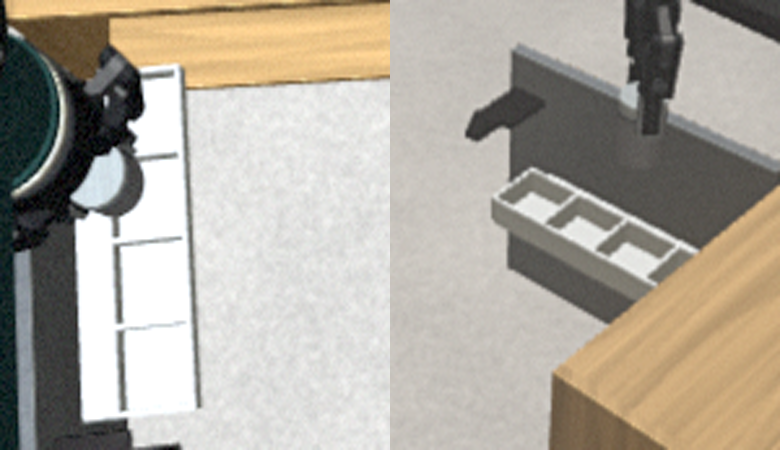

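```bash
python3 - <<'E'
from h import *
bgr=lambda a:np.clip(a[:,:,::-1].astype(float)*1.6,0,255).astype(np.uint8)
im=arm.capture('top')
c=np.array([.5832,.1665,.3064]);t=np.linspace(0,2*np.pi,40)
a=cv2.resize(bgr(im)[160:260,90:190],None,fx=6,fy=6,interpolation=cv2.INTER_CUBIC)
for r,z in((.022,.3064),(.022,.2544)):
    pts=np.array([(proj('top',[c[0]+r*np.cos(k),c[1]+r*np.sin(k),z])-[90,160]+.4)*6 for k in t]).astype(int);cv2.polylines(a,[pts],True,(0,0,255))
H=np.array([.6825,.2475]);psi=-1.479
for i in range(4):
    for x,y in ((44,-18.5-60*i),(100,-18.5-60*i),(100,-74.5-60*i),(44,-74.5-60*i)):
        w=H+x/1e3*np.array([np.cos(psi),np.sin(psi)])+y/1e3*np.array([-np.sin(psi),np.cos(psi)])
        p=(proj('top',[*w,.167])-[90,160]+.4)*6;cv2.circle(a,(int(p[0]),int(p[1])),3,(0,255,0),-1)
cv2.imwrite('pics/d8.png',a)
E
```

```text
(no output)
```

View pics/d8.png

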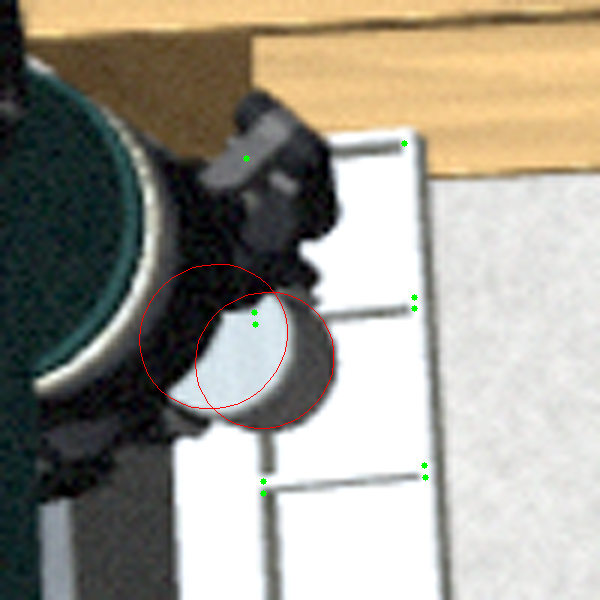

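step_arm(travel=[[0, 0, -0.03], [0, 0, -0.03], [0, 0, -0.015], [0, 0, -0.008], [0, 0, -0.008], [0, 0, -0.008], [0, 0, -0.007], [0, 0, 0]], roll=[0, 0, 0, 0, 0, 0, 0, 0])

```text
clock: 21.25
eef_pos: [0.5831, 0.167, 0.1921]
tool_rot: [3.141, 0.001, -0.697]
ft_force: [-0.8, -0.1, -1.5]
opening: 0.0431
```

step_arm(travel=[[0, 0, -0.002], [0, 0, -0.001], [0, 0, 0]], roll=[0, 0, 0])

```text
clock: 21.55
eef_pos: [0.5836, 0.1672, 0.19]
tool_rot: [-3.141, -0.0, -0.697]
ft_force: [0.0, -0.6, -2.3]
opening: 0.0432
```

step_arm(travel=[[0, 0, -0.001], [0, 0, -0.001], [0, 0, 0]], roll=[0, 0, 0])

```text
clock: 21.85
eef_pos: [0.5839, 0.1671, 0.1896]
tool_rot: [-3.141, -0.001, -0.697]
ft_force: [-2.9, -0.6, 9.3]
opening: 0.043
```

Contact with the well floor. Releasing, then rising.

step_arm(travel=[[0, 0, 0.001], [0, 0, 0], [0, 0, 0], [0, 0, 0.01], [0, 0, 0.02], [0, 0, 0.04], [0, 0, 0.04]], roll=[0, 0, 0, 0, 0, 0, 0], claw=68)

```text
clock: 22.55
eef_pos: [0.5829, 0.167, 0.2998]
tool_rot: [3.14, 0.001, -0.697]
ft_force: [1.0, -0.9, 0.6]
opening: 0.0578
```

step_arm(travel=[[0, -0.04, 0], [0, -0.05, 0], [0, -0.05, 0], [0, -0.05, 0], [0, -0.05, 0], [0, -0.05, 0]], roll=[0, 0, 0, 0, 0, 0], claw=100)

```text
clock: 23.15
eef_pos: [0.5833, -0.1248, 0.2996]
tool_rot: [-3.141, -0.001, -0.697]
ft_force: [0.1, 0.7, 0.1]
opening: 0.0855
```

```bash
cat >> h.py <<'E'
def look(n):
    im=arm.capture('top');sc=arm.capture('scene')
    bgr=lambda a:np.clip(a[:,:,::-1].astype(float)*1.6,0,255).astype(np.uint8)
    a=cv2.resize(bgr(im)[150:310,80:240],None,fx=2.5,fy=2.5,interpolation=cv2.INTER_CUBIC)
    b=cv2.resize(bgr(im)[150:310,260:420],None,fx=2.5,fy=2.5,interpolation=cv2.INTER_CUBIC)
    cv2.imwrite('pics/'+n,np.hstack([a,b]))
    for d in arm.regions_of('tin0','top'):
        m=d['mask'];ys,xs=np.nonzero(m);col=im[m].mean(0)
        if m.sum()<1500: print('top',xs.mean().round(1),ys.mean().round(1),m.sum(),col.round(),ray('top',(xs.mean(),ys.mean()),.047).round(3))
    s=arm.observe();print(s['clock'],s['eef_pos'],s['tool_rot'])
E
python3 - <<'E'
from h import *
look('e1.png')
E
```

```text
top 382.4 227.3 332 [127. 134. 137.] [ 0.589 -0.367  0.047]
top 419.9 245.2 384 [150. 100.  43.] [ 0.546 -0.455  0.047]
top 365.7 191.7 97 [180. 122.  45.] [ 0.677 -0.33   0.047]
top 145.3 225.6 473 [128. 135. 139.] [0.598 0.201 0.047]
top 376.1 285.7 363 [130. 137. 141.] [ 0.451 -0.345  0.047]
23.3 [ 0.58348664 -0.12610633  0.29925601] [ 3.14144232e+00 -8.28681928e-04 -7.02074305e-01]
```

View pics/e1.png

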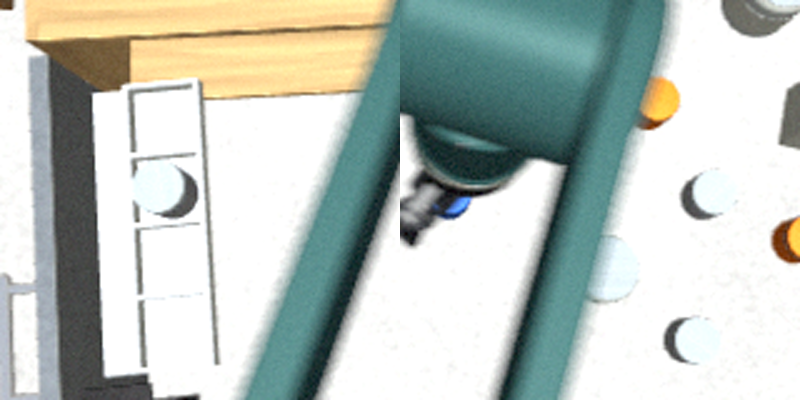

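Left panel: the first tin stands in well 1 at (163,190). The remaining steel tins are at right panel (710,193) and (693,340), unmoved.

step_arm(travel=[[0.0014, -0.031, -0.019], [0.0014, -0.031, -0.019], [0.0014, -0.031, -0.019], [0.0014, -0.031, -0.019], [0.0014, -0.031, -0.019], [0.0014, -0.031, -0.019], [0.0014, -0.031, -0.019], [0.0014, -0.031, -0.019], [0, 0, 0], [0, 0, 0]], roll=[0, 0, 0, 0, 0, 0, 0, 0, 0, 0])

```text
clock: 24.3
eef_pos: [0.5948, -0.3698, 0.1463]
tool_rot: [-3.141, 0.002, -0.698]
ft_force: [0.8, 0.5, 0.5]
opening: 0.0854
```

```bash
python3 - <<'E'
from h import *
sc=arm.capture('scene')
bgr=lambda a:np.clip(a[:,:,::-1].astype(float)*1.5,0,255).astype(np.uint8)
cv2.imwrite('pics/e2.png',cv2.resize(bgr(sc)[180:360,120:320],None,fx=4,fy=3.3,interpolation=cv2.INTER_CUBIC))
print(arm.observe()['eef_pos'],arm.observe()['tool_rot'])
E
```

```text
[ 0.59515668 -0.3693993   0.14704604] [-3.14087607e+00  7.49195583e-04 -6.96574764e-01]
```

View pics/e2.png

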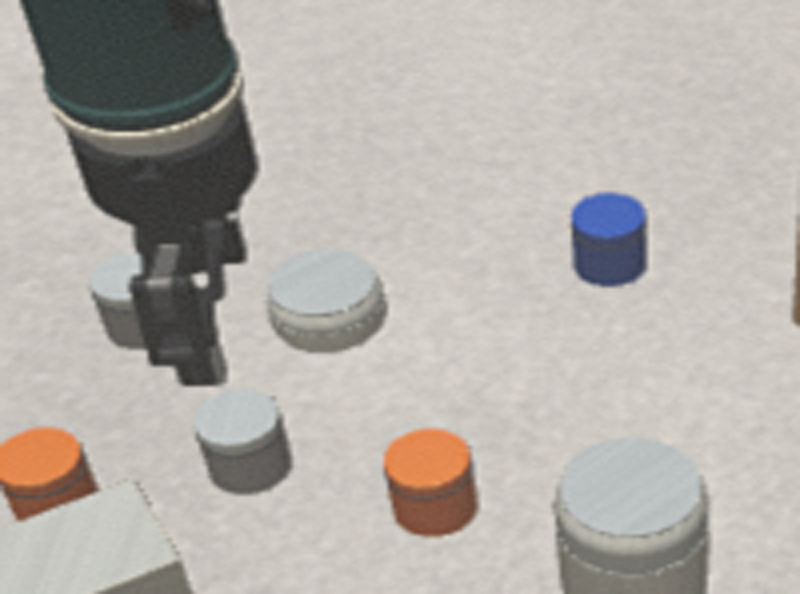

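The steel tin is at crop (245,440), where it was, and the gripper is above it. Descending with a small correction.

step_arm(travel=[[0, -0.003, -0.025], [0, 0, -0.03], [0, 0, -0.03], [0, 0, -0.019], [0, 0, 0], [0, 0, 0]], roll=[0, 0, 0, 0, 0, 0])

```text
clock: 24.95
eef_pos: [0.5955, -0.3728, 0.044]
tool_rot: [-3.141, -0.001, -0.696]
ft_force: [0.5, 0.2, -0.1]
opening: 0.0853
```

step_arm(travel=[[0, 0, 0], [0, 0, 0], [0, 0, 0], [0, 0, 0], [0, 0, 0], [0, 0, 0], [0, 0, 0], [0, 0, 0]], roll=[0, 0, 0, 0, 0, 0, 0, 0], claw=0, grip_force=30)

```text
clock: 25.75
eef_pos: [0.5952, -0.3742, 0.0443]
tool_rot: [-3.141, -0.002, -0.697]
ft_force: [-0.7, 1.4, 6.4]
opening: 0.043
```

step_arm(travel=[[0, 0, 0.025], [0, 0, 0.045], [0, 0, 0.045], [0, 0, 0.045], [0, 0, 0.045], [0, 0, 0.05], [-0.0055, 0.041, 0], [-0.0055, 0.041, 0], [-0.0055, 0.041, 0], [-0.0055, 0.041, 0], [-0.0055, 0.041, 0], [-0.0055, 0.041, 0], [-0.0055, 0.041, 0], [-0.0055, 0.041, 0], [-0.0055, 0.041, 0], [-0.0055, 0.041, 0], [-0.0055, 0.041, 0], [-0.0055, 0.041, 0], [-0.0055, 0.041, 0], [0, 0, 0]], roll=[0, 0, 0, 0, 0, 0, 0, 0, 0, 0, 0, 0, 0, 0, 0, 0, 0, 0, 0, 0])

```text
clock: 27.75
eef_pos: [0.5219, 0.1635, 0.298]
tool_rot: [-3.14, 0.002, -0.693]
ft_force: [0.4, -0.7, -1.1]
opening: 0.0431
```

step_arm(travel=[[0, 0, 0], [0, 0, 0]], roll=[0, 0])

```text
clock: 27.95
eef_pos: [0.5232, 0.1583, 0.2978]
tool_rot: [3.141, -0.0, -0.698]
ft_force: [0.7, -0.9, -1.4]
opening: 0.0429
```

```bash
cat >> h.py <<'E'
def chk(n,zb):
    bgr=lambda a:np.clip(a[:,:,::-1].astype(float)*1.6,0,255).astype(np.uint8)
    im=arm.capture('top');e=arm.observe()['eef_pos'];print(e);t=np.linspace(0,2*np.pi,40)
    a=cv2.resize(bgr(im)[160:280,90:190],None,fx=5,fy=5,interpolation=cv2.INTER_CUBIC)
    for z in(e[2]-zb,e[2]-zb+.052):
        pts=np.array([(proj('top',[e[0]+.022*np.cos(k),e[1]+.022*np.sin(k),z])-[90,160]+.4)*5 for k in t]).astype(int);cv2.polylines(a,[pts],True,(0,0,255))
    cv2.imwrite('pics/'+n,a)
E
python3 - <<'E'
from h import *
chk('e3.png',.0445)
E
```

```text
[0.52331969 0.1579875  0.29779087]
```

View pics/e3.png

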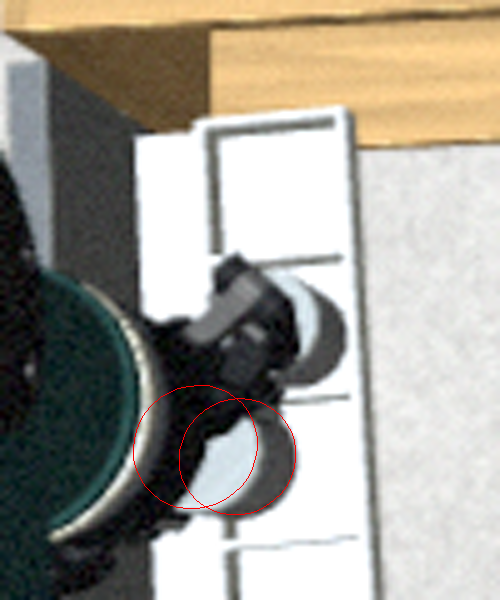

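step_arm(travel=[[0, 0.003, -0.02], [0, 0, -0.03], [0, 0, -0.025], [0, 0, -0.012], [0, 0, -0.008], [0, 0, -0.008], [0, 0, -0.004], [0, 0, -0.001], [0, 0, 0]], roll=[0, 0, 0, 0, 0, 0, 0, 0, 0])

```text
clock: 28.9
eef_pos: [0.5235, 0.1622, 0.1902]
tool_rot: [-3.141, -0.0, -0.697]
ft_force: [0.4, 0.3, -1.6]
opening: 0.0427
```

step_arm(travel=[[0, 0, -0.001], [0, 0, -0.001], [0, 0, 0]], roll=[0, 0, 0])

```text
clock: 29.2
eef_pos: [0.5237, 0.1623, 0.1892]
tool_rot: [-3.14, -0.001, -0.697]
ft_force: [-2.6, -0.5, 6.4]
opening: 0.0432
```

step_arm(travel=[[0, 0, 0.001], [0, 0, 0], [0, 0, 0], [0, 0, 0.01], [0, 0, 0.02], [0, 0, 0.04], [0, 0, 0.04]], roll=[0, 0, 0, 0, 0, 0, 0], claw=66)

```text
clock: 29.9
eef_pos: [0.5225, 0.162, 0.3]
tool_rot: [3.14, 0.001, -0.697]
ft_force: [0.7, 0.8, -1.0]
opening: 0.0565
```

step_arm(travel=[[0, -0.03, 0], [0, -0.04, 0], [0, -0.05, 0], [0, -0.05, 0], [0, -0.05, 0], [0, -0.05, 0]], roll=[0, 0, 0, 0, 0, 0], claw=100)

```text
clock: 30.5
eef_pos: [0.5229, -0.1098, 0.2996]
tool_rot: [-3.141, -0.001, -0.697]
ft_force: [0.9, 0.6, 0.4]
opening: 0.0851
```

```bash
python3 - <<'E'
from h import *
look('e4.png')
E
```

```text
top 376.1 285.7 345 [126. 133. 136.] [ 0.451 -0.345  0.047]
top 419.9 245.2 345 [145.  95.  37.] [ 0.545 -0.455  0.047]
top 146.7 254.2 510 [126. 133. 136.] [0.53  0.195 0.047]
top 145.2 225.3 486 [124. 131. 135.] [0.599 0.201 0.047]
top 360.6 190.2 314 [157. 107.  44.] [ 0.681 -0.318  0.047]
30.65 [ 0.52322265 -0.11091413  0.29932435] [ 3.14148428e+00 -8.42360153e-04 -7.02308458e-01]
```

View pics/e4.png

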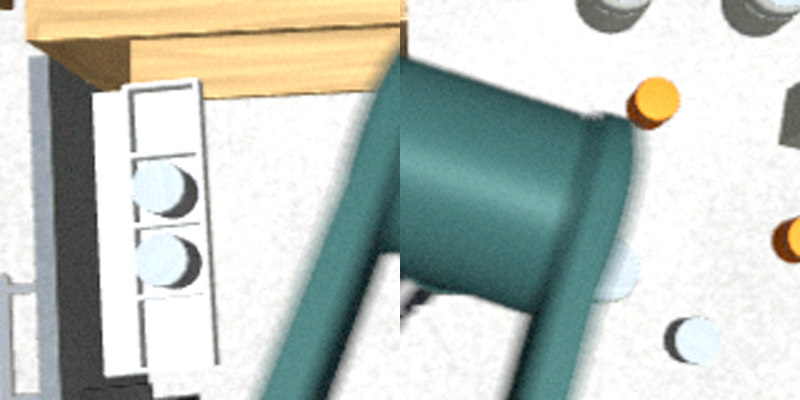

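Both tins stand in wells 1 and 2 at left panel (163,190) and (167,260). The last one is at right panel (693,340), unmoved.

step_arm(travel=[[-0.0086, -0.03, -0.019], [-0.0086, -0.03, -0.019], [-0.0086, -0.03, -0.019], [-0.0086, -0.03, -0.019], [-0.0086, -0.03, -0.019], [-0.0086, -0.03, -0.019], [-0.0086, -0.03, -0.019], [-0.0086, -0.03, -0.019], [0, 0, 0], [0, 0, 0]], roll=[0, 0, 0, 0, 0, 0, 0, 0, 0, 0])

```text
clock: 31.65
eef_pos: [0.4545, -0.347, 0.1466]
tool_rot: [-3.141, 0.001, -0.698]
ft_force: [-0.1, 0.1, -0.0]
opening: 0.0852
```

```bash
python3 - <<'E'
from h import *
sc=arm.capture('scene')
bgr=lambda a:np.clip(a[:,:,::-1].astype(float)*1.5,0,255).astype(np.uint8)
cv2.imwrite('pics/e5.png',cv2.resize(bgr(sc)[180:360,120:320],None,fx=4,fy=3.3,interpolation=cv2.INTER_CUBIC))
print(arm.observe()['eef_pos'],arm.observe()['tool_rot'])
E
```

```text
[ 0.45491005 -0.34670631  0.14710064] [-3.14089461e+00  5.47136903e-04 -6.96861263e-01]
```

View pics/e5.png

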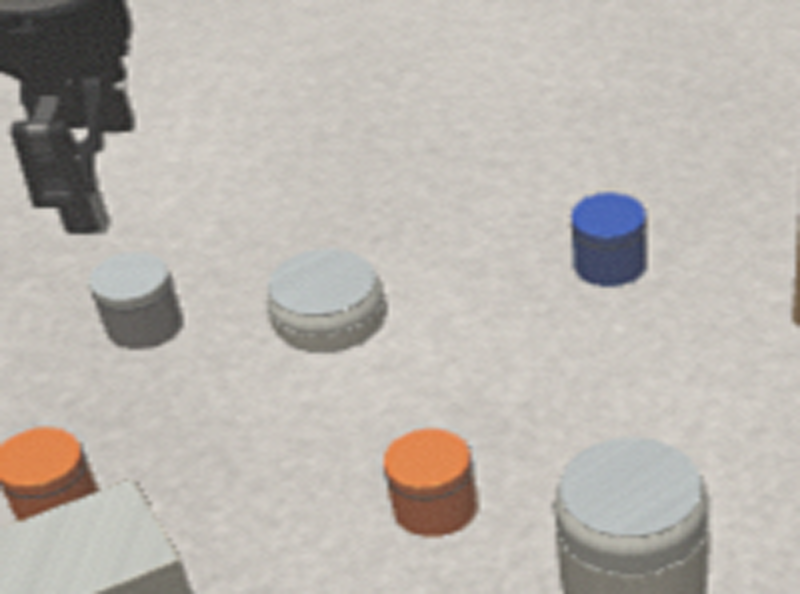

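The grey tin is at crop (137,300), unmoved, with the gripper over it.

step_arm(travel=[[0, -0.004, -0.025], [0, 0, -0.03], [0, 0, -0.03], [0, 0, -0.019], [0, 0, 0], [0, 0, 0]], roll=[0, 0, 0, 0, 0, 0])

```text
clock: 32.3
eef_pos: [0.4553, -0.351, 0.0437]
tool_rot: [-3.141, -0.0, -0.696]
ft_force: [1.1, -0.4, 0.5]
opening: 0.0854
```

step_arm(travel=[[0, 0, 0], [0, 0, 0], [0, 0, 0], [0, 0, 0], [0, 0, 0], [0, 0, 0], [0, 0, 0], [0, 0, 0]], roll=[0, 0, 0, 0, 0, 0, 0, 0], claw=0, grip_force=30)

```text
clock: 33.1
eef_pos: [0.4548, -0.3522, 0.044]
tool_rot: [-3.141, -0.001, -0.697]
ft_force: [-0.5, 2.4, 6.3]
opening: 0.0431
```

step_arm(travel=[[0, 0, 0.025], [0, 0, 0.045], [0, 0, 0.045], [0, 0, 0.045], [0, 0, 0.045], [0, 0, 0.05], [0.0007, 0.039, 0], [0.0007, 0.039, 0], [0.0007, 0.039, 0], [0.0007, 0.039, 0], [0.0007, 0.039, 0], [0.0007, 0.039, 0], [0.0007, 0.039, 0], [0.0007, 0.039, 0], [0.0007, 0.039, 0], [0.0007, 0.039, 0], [0.0007, 0.039, 0], [0.0007, 0.039, 0], [0.0007, 0.039, 0], [0, 0, 0]], roll=[0, 0, 0, 0, 0, 0, -1, -1, -1, -1, -1, -1, -1, -1, -1, -1, 0, 0, 0, 0])

```text
clock: 35.1
eef_pos: [0.4631, 0.1591, 0.2981]
tool_rot: [-3.14, 0.001, -0.868]
ft_force: [0.2, -0.3, -0.9]
opening: 0.043
```

step_arm(travel=[[0, 0, 0], [0, 0, 0]], roll=[0, 0])

```text
clock: 35.3
eef_pos: [0.4632, 0.1543, 0.2978]
tool_rot: [3.141, -0.0, -0.872]
ft_force: [0.2, -0.3, -0.2]
opening: 0.043
```

```bash
python3 - <<'E'
from h import *
chk('e6.png',.0445)
E
```

```text
[0.46333032 0.15408774 0.29778879]
```

View pics/e6.png

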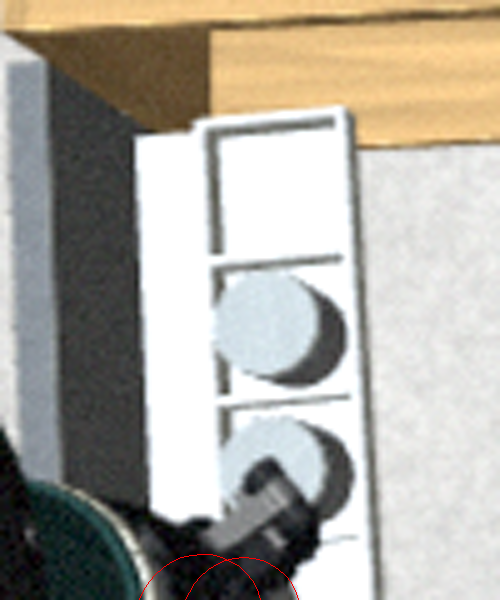

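step_arm(travel=[[0, 0.002, -0.02], [0, 0, -0.03], [0, 0, -0.025], [0, 0, -0.012], [0, 0, -0.008], [0, 0, -0.008], [0, 0, -0.004], [0, 0, -0.001], [0, 0, 0]], roll=[0, 0, 0, 0, 0, 0, 0, 0, 0])

```text
clock: 36.25
eef_pos: [0.4638, 0.1572, 0.1902]
tool_rot: [-3.141, -0.0, -0.872]
ft_force: [-0.5, -0.0, -0.9]
opening: 0.0427
```

step_arm(travel=[[0, 0, -0.001], [0, 0, -0.001], [0, 0, 0]], roll=[0, 0, 0])

```text
clock: 36.55
eef_pos: [0.464, 0.1573, 0.189]
tool_rot: [-3.14, -0.001, -0.872]
ft_force: [-1.7, 0.6, 7.1]
opening: 0.043
```

step_arm(travel=[[0, 0, 0.001], [0, 0, 0], [0, 0, 0], [0, 0, 0.01], [0, 0, 0.02], [0, 0, 0.04], [0, 0, 0.04]], roll=[0, 0, 0, 0, 0, 0, 0], claw=62)

```text
clock: 37.25
eef_pos: [0.4628, 0.157, 0.3001]
tool_rot: [3.14, 0.001, -0.872]
ft_force: [1.3, 0.7, -0.3]
opening: 0.0528
```

step_arm(travel=[[0, -0.03, 0.01], [0, -0.04, 0.01], [0, -0.05, 0.01], [0, -0.05, 0], [0, -0.05, 0], [0, -0.05, 0], [0, 0, 0]], roll=[0, 0, 0, 0, 0, 0, 0])

```text
clock: 37.95
eef_pos: [0.4637, -0.1178, 0.3294]
tool_rot: [3.14, -0.003, -0.878]
ft_force: [-0.0, 0.2, -0.1]
opening: 0.0529
```

```bash
python3 - <<'E'
from h import *
look('e7.png')
sc=arm.capture('scene')
bgr=lambda a:np.clip(a[:,:,::-1].astype(float)*1.6,0,255).astype(np.uint8)
cv2.imwrite('pics/e8.png',cv2.resize(bgr(sc)[80:220,270:420],None,fx=4,fy=4,interpolation=cv2.INTER_CUBIC))
E
```

```text
top 146.4 254.0 505 [125. 132. 135.] [0.53  0.196 0.047]
top 420.3 245.3 387 [144.  96.  41.] [ 0.545 -0.456  0.047]
top 147.8 283.0 488 [124. 131. 135.] [0.463 0.19  0.047]
top 145.2 225.5 475 [123. 130. 133.] [0.598 0.201 0.047]
top 280.8 222.5 122 [ 59.  99. 178.] [ 0.603 -0.122  0.047]
38.1 [ 0.46321981 -0.11177638  0.32884242] [-3.14120616e+00  7.02663088e-04 -8.73097282e-01]
```

View pics/e7.png

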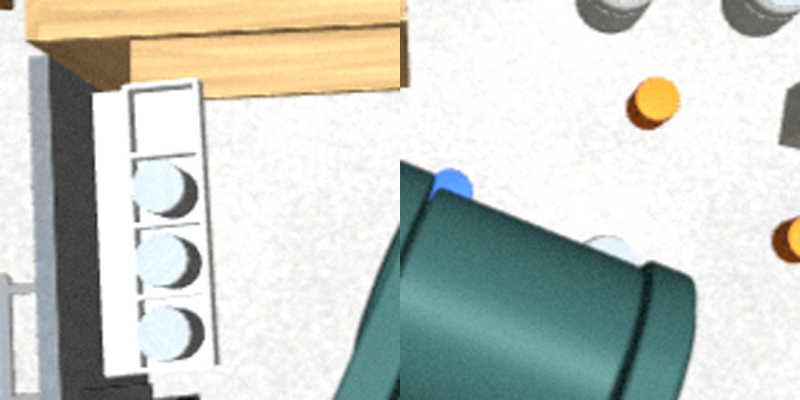

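View pics/e8.png

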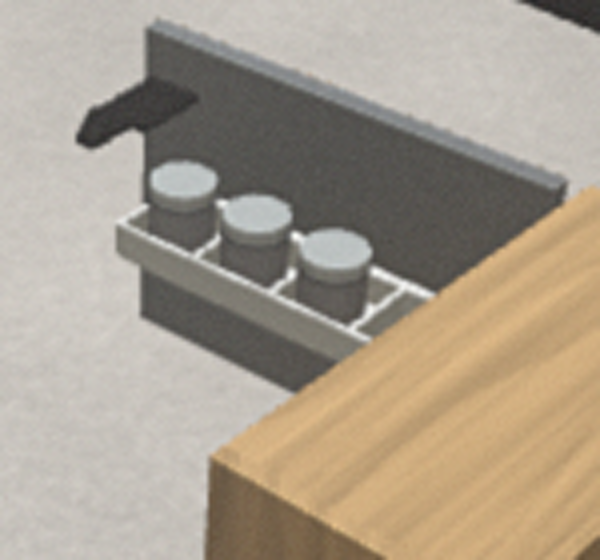

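```bash
python3 - <<'E'
from h import *
im=arm.capture('top')
bgr=lambda a:np.clip(a[:,:,::-1].astype(float)*1.6,0,255).astype(np.uint8)
a=cv2.resize(bgr(im)[160:330,50:200],None,fx=4,fy=3.5,interpolation=cv2.INTER_CUBIC)
H=np.array([.6825,.2475]);psi=-1.479
W=lambda x,y:H+x/1e3*np.array([np.cos(psi),np.sin(psi)])+y/1e3*np.array([-np.sin(psi),np.cos(psi)])
def dot(x,y,z,c):
    p=proj('top',[*W(x,y),z]);cv2.circle(a,(int((p[0]-50+.4)*4),int((p[1]-160+.4)*3.5)),3,c,-1)
for y in(-175,-275,-225):dot(-43,y,.22,(0,0,255))
for x in(-8,8):
    for y in(-4,-314):dot(x,y,.25,(0,255,0))
for i in range(4):dot(72,-46.5-60*i,.197,(255,0,0))
cv2.imwrite('pics/e9.png',a);print(W(-43,-225),W(-43,-225-0),W(0,-314))
for uv in((145.2,225.5),(146.4,254),(147.8,283)):
    r=ray('top',uv,.194)[:2]-H;print(r@[np.cos(psi),np.sin(psi)],r@[-np.sin(psi),np.cos(psi)])
E
```

```text
[0.45450562 0.26969378] [0.45450562 0.26969378] [0.36982204 0.21871642]
0.07695280438017396 -0.11064925885162512
0.07617351308527474 -0.16906634185240108
0.07575181440417479 -0.22733086151765744
```

View pics/e9.png

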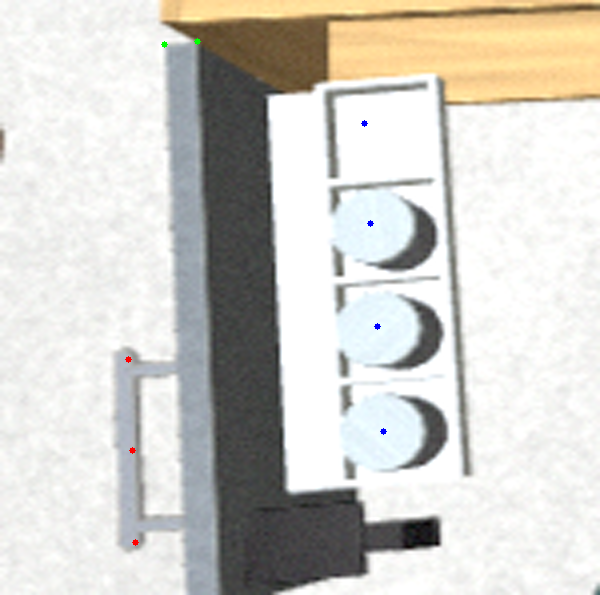

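Lids sit centred on the predicted well centres (blue dots), and the handle overlay matches within about 1.5 mm. Now I'll go over the door and grip the handle to close it in a controlled way.

step_arm(travel=[[-0.0009, 0.0383, 0], [-0.0009, 0.0383, 0], [-0.0009, 0.0383, 0], [-0.0009, 0.0383, 0], [-0.0009, 0.0383, 0], [-0.0009, 0.0383, 0], [-0.0009, 0.0383, 0], [-0.0009, 0.0383, 0], [-0.0009, 0.0383, 0], [-0.0009, 0.0383, 0], [0, 0, 0], [0, 0, 0], [0, 0, 0]], roll=[-3.45, -3.45, -3.45, -3.45, -3.45, -3.45, -3.45, -3.45, -3.45, -3.45, 0, 0, 0], claw=30)

```text
clock: 39.5
eef_pos: [0.4537, 0.271, 0.3285]
tool_rot: [3.141, -0.001, -1.472]
ft_force: [-0.6, -1.3, -1.0]
opening: 0.0255
```

Descend to z about 0.227.

step_arm(travel=[[0, 0, -0.03], [0, 0, -0.03], [0, 0, -0.02], [0, 0, -0.012], [0, 0, -0.009], [0, 0, 0]], roll=[0, 0, 0, 0, 0, 0])

```text
clock: 40.1
eef_pos: [0.4542, 0.2705, 0.227]
tool_rot: [3.14, -0.0, -1.475]
ft_force: [-0.3, -0.0, 0.0]
opening: 0.0257
```

step_arm(travel=[[0, 0, 0], [0, 0, 0], [0, 0, 0], [0, 0, 0], [0, 0, 0]], roll=[0, 0, 0, 0, 0], claw=0, grip_force=25)

```text
clock: 40.6
eef_pos: [0.455, 0.2713, 0.2284]
tool_rot: [-3.14, 0.0, -1.474]
ft_force: [-0.0, -1.1, 5.0]
opening: 0.01
```

```bash
python3 - <<'E'
from h import *
p0=arm.observe()['eef_pos'][:2]-np.array([.6825,.2475]);print(p0,np.hypot(*p0),arm.observe()['tool_rot'])
R=np.hypot(*p0);ph=np.arctan2(p0[1],p0[0])
# end at closed: psi .043
tot=.043+1.476
# smooth profile: n rows
n=50
s=np.linspace(0,1,n+1);s=np.where(s<.1,s**2/.2,np.where(s>.9,.9-(1-s)**2/.2,s-.05))/.9
p=np.round([R*np.array([np.cos(ph+tot*k),np.sin(ph+tot*k)]) for k in s],4)
q=np.round(np.diff(p,axis=0),4);r=np.diff(np.round(np.degrees(tot*s),2))
for i in range(0,n,17): print([[float(a),float(b),0] for a,b in q[i:i+17]],r[i:i+17].round(2).tolist())
print(p[-1]+[.6825,.2475])
E
```

```text
[-0.22750112  0.02378979] 0.228741588646804 [-3.14002216e+00  4.58800100e-04 -1.47388417e+00]
[[-0.0001, -0.0008, 0], [-0.0002, -0.0023, 0], [-0.0003, -0.0038, 0], [-0.0004, -0.0054, 0], [-0.0002, -0.007, 0], [0.0, -0.0077, 0], [0.0002, -0.0077, 0], [0.0005, -0.0077, 0], [0.0008, -0.0077, 0], [0.001, -0.0077, 0], [0.0013, -0.0076, 0], [0.0015, -0.0075, 0], [0.0018, -0.0075, 0], [0.002, -0.0075, 0], [0.0023, -0.0074, 0], [0.0025, -0.0073, 0], [0.0028, -0.0072, 0]] [0.19, 0.58, 0.97, 1.35, 1.75, 1.93, 1.93, 1.94, 1.93, 1.94, 1.93, 1.93, 1.94, 1.93, 1.94, 1.93, 1.93]
[[0.003, -0.0071, 0], [0.0033, -0.007, 0], [0.0035, -0.0069, 0], [0.0037, -0.0067, 0], [0.004, -0.0066, 0], [0.0041, -0.0065, 0], [0.0044, -0.0064, 0], [0.0046, -0.0062, 0], [0.0048, -0.006, 0], [0.0051, -0.0059, 0], [0.0052, -0.0057, 0], [0.0054, -0.0055, 0], [0.0055, -0.0054, 0], [0.0058, -0.0051, 0], [0.0059, -0.005, 0], [0.0061, -0.0047, 0], [0.0062, -0.0046, 0]] [1.94, 1.93, 1.94, 1.93, 1.93, 1.94, 1.93, 1.94, 1.93, 1.93, 1.94, 1.93, 1.94, 1.93, 1.93, 1.94, 1.93]
[[0.0064, -0.0043, 0], [0.0066, -0.0041, 0], [0.0066, -0.0039, 0], [0.0068, -0.0036, 0], [0.007, -0.0035, 0], [0.007, -0.0032, 0], [0.0071, -0.0029, 0], [0.0073, -0.0027, 0], [0.0073, -0.0025, 0], [0.0074, -0.0022, 0], [0.0074, -0.002, 0], [0.0068, -0.0015, 0], [0.0053, -0.0011, 0], [0.0038, -0.0007, 0], [0.0023, -0.0003, 0], [0.0008, -0.0002, 0]] [1.94, 1.93, 1.93, 1.94, 1.93, 1.94, 1.93, 1.94, 1.93, 1.93, 1.94, 1.74, 1.35, 0.97, 0.58, 0.19]
[0.647  0.0215]
```

step_arm(travel=[[-0.0001, -0.0008, 0], [-0.0002, -0.0023, 0], [-0.0003, -0.0038, 0], [-0.0004, -0.0054, 0], [-0.0002, -0.007, 0], [0, -0.0077, 0], [0.0002, -0.0077, 0], [0.0005, -0.0077, 0], [0.0008, -0.0077, 0], [0.001, -0.0077, 0], [0.0013, -0.0076, 0], [0.0015, -0.0075, 0], [0.0018, -0.0075, 0], [0.002, -0.0075, 0], [0.0023, -0.0074, 0], [0.0025, -0.0073, 0], [0.0028, -0.0072, 0]], roll=[0.19, 0.58, 0.97, 1.35, 1.75, 1.93, 1.93, 1.94, 1.93, 1.94, 1.93, 1.93, 1.94, 1.93, 1.94, 1.93, 1.93])

```text
clock: 42.3
eef_pos: [0.4711, 0.1615, 0.2284]
tool_rot: [-3.139, -0.0, -0.983]
ft_force: [1.4, 1.0, 4.6]
opening: 0.0095
```

step_arm(travel=[[0.003, -0.0071, 0], [0.0033, -0.007, 0], [0.0035, -0.0069, 0], [0.0037, -0.0067, 0], [0.004, -0.0066, 0], [0.0041, -0.0065, 0], [0.0044, -0.0064, 0], [0.0046, -0.0062, 0], [0.0048, -0.006, 0], [0.0051, -0.0059, 0], [0.0052, -0.0057, 0], [0.0054, -0.0055, 0], [0.0055, -0.0054, 0], [0.0058, -0.0051, 0], [0.0059, -0.005, 0], [0.0061, -0.0047, 0], [0.0062, -0.0046, 0]], roll=[1.94, 1.93, 1.94, 1.93, 1.93, 1.94, 1.93, 1.94, 1.93, 1.93, 1.94, 1.93, 1.94, 1.93, 1.93, 1.94, 1.93])

```text
clock: 44.0
eef_pos: [0.5519, 0.0603, 0.2284]
tool_rot: [-3.14, -0.002, -0.409]
ft_force: [1.3, 2.5, 4.1]
opening: 0.0099
```

```bash
python3 - <<'E'
from h import *
look('f1.png')
sc=arm.capture('scene')
bgr=lambda a:np.clip(a[:,:,::-1].astype(float)*1.6,0,255).astype(np.uint8)
cv2.imwrite('pics/f2.png',cv2.resize(bgr(sc)[80:220,270:420],None,fx=4,fy=4,interpolation=cv2.INTER_CUBIC))
E
```

```text
top 279.1 226.8 270 [ 56.  95. 172.] [ 0.593 -0.118  0.047]
top 360.1 190.5 306 [147.  98.  39.] [ 0.68  -0.316  0.047]
top 219.2 190.9 427 [124. 131. 135.] [0.681 0.026 0.047]
top 168.0 167.8 174 [135. 143. 147.] [0.739 0.151 0.047]
top 420.1 244.7 352 [140.  93.  37.] [ 0.547 -0.456  0.047]
top 199.5 178.0 220 [110. 116. 119.] [0.713 0.074 0.047]
44.15 [0.55217138 0.06013594 0.22839367] [-3.13970555e+00 -2.64754551e-03 -4.11876116e-01]
```

View pics/f2.png

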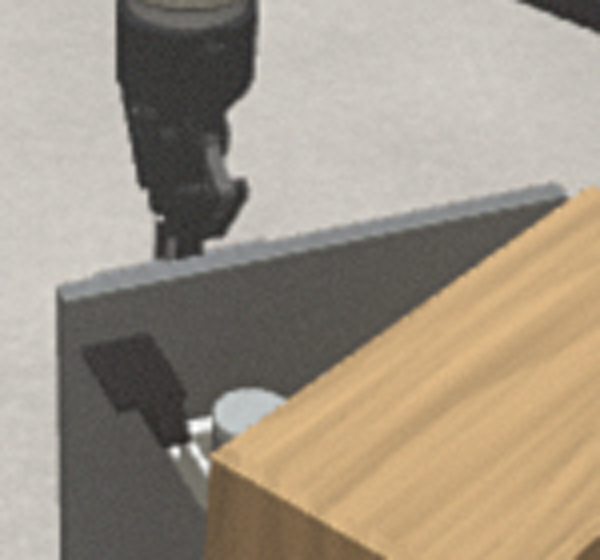

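The door swings in with the tins standing (one visible at (250,410)). Shutting it the rest of the way.

step_arm(travel=[[0.0064, -0.0043, 0], [0.0066, -0.0041, 0], [0.0066, -0.0039, 0], [0.0068, -0.0036, 0], [0.007, -0.0035, 0], [0.007, -0.0032, 0], [0.0071, -0.0029, 0], [0.0073, -0.0027, 0], [0.0073, -0.0025, 0], [0.0074, -0.0022, 0], [0.0074, -0.002, 0], [0.0068, -0.0015, 0], [0.0053, -0.0011, 0], [0.0038, -0.0007, 0], [0.0023, -0.0003, 0], [0.0008, -0.0002, 0], [0, 0, 0], [0, 0, 0]], roll=[1.94, 1.93, 1.93, 1.94, 1.93, 1.94, 1.93, 1.94, 1.93, 1.93, 1.94, 1.74, 1.35, 0.97, 0.58, 0.19, 0, 0])

```text
clock: 46.0
eef_pos: [0.6469, 0.0217, 0.2283]
tool_rot: [-3.141, -0.002, 0.044]
ft_force: [0.6, 1.4, 4.9]
opening: 0.0097
```

step_arm(travel=[[0.0015, 0, 0], [0.0015, 0, 0], [0, 0, 0]], roll=[0, 0, 0])

```text
clock: 46.3
eef_pos: [0.6495, 0.0212, 0.2283]
tool_rot: [3.141, -0.001, 0.044]
ft_force: [-0.3, -1.3, 5.6]
opening: 0.0095
```

step_arm(travel=[[0.0015, 0, 0], [0.0015, 0, 0], [0, 0, 0]], roll=[0, 0, 0])

```text
clock: 46.6
eef_pos: [0.6517, 0.021, 0.2283]
tool_rot: [3.14, 0.001, 0.045]
ft_force: [-2.0, -2.2, 7.8]
opening: 0.0099
```

step_arm(travel=[[0.0015, 0, 0], [0.0015, 0, 0], [0, 0, 0]], roll=[0, 0, 0])

```text
clock: 46.9
eef_pos: [0.6519, 0.0209, 0.2283]
tool_rot: [3.141, 0.007, 0.045]
ft_force: [-10.7, -3.2, 13.3]
opening: 0.0099
```

step_arm(travel=[[-0.001, 0, 0], [0, 0, 0], [0, 0, 0], [0, 0, 0]], roll=[0, 0, 0, 0], claw=28)

```text
clock: 47.3
eef_pos: [0.6543, 0.0215, 0.2271]
tool_rot: [-3.141, 0.001, 0.045]
ft_force: [-0.5, -0.2, 0.4]
opening: 0.0237
```

step_arm(travel=[[-0.001, 0, 0.01], [0, 0, 0.02], [0, 0, 0.04], [0, 0, 0.04], [-0.03, 0, 0.02], [-0.04, -0.03, 0], [-0.04, -0.04, 0], [-0.04, -0.04, 0], [-0.04, -0.04, 0], [-0.02, -0.04, 0], [0, -0.04, 0], [0, -0.04, 0], [0, 0, 0]], roll=[0, 0, 0, 0, 0, 0, 0, 0, 0, 0, 0, 0, 0])

```text
clock: 48.6
eef_pos: [0.4574, -0.2394, 0.3584]
tool_rot: [3.138, -0.001, 0.041]
ft_force: [0.2, 0.7, -0.0]
opening: 0.0239
```

```bash
python3 - <<'E'
from h import *
im=arm.capture('top');sc=arm.capture('scene')
bgr=lambda a:np.clip(a[:,:,::-1].astype(float)*1.6,0,255).astype(np.uint8)
a=cv2.resize(bgr(im)[70:205,80:280],None,fx=4,fy=4,interpolation=cv2.INTER_CUBIC)
cv2.imwrite('pics/g1.png',a)
cap('scene','g2.png')
s=arm.observe();print(s['clock'],s['eef_pos'],s['ft_force'])
E
```

```text
48.75 [ 0.45728348 -0.23444861  0.35788399] [ 0.74167381 -0.39729276 -0.03767842]
```

View pics/g1.png

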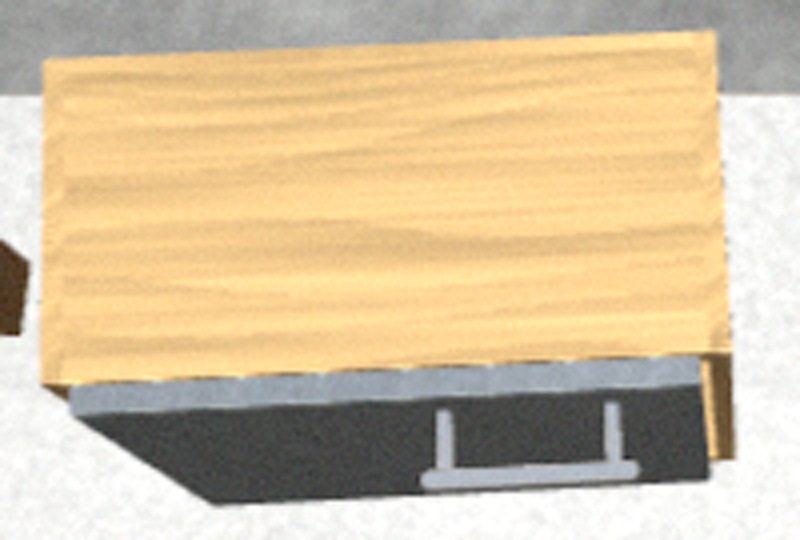

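View pics/g2.png

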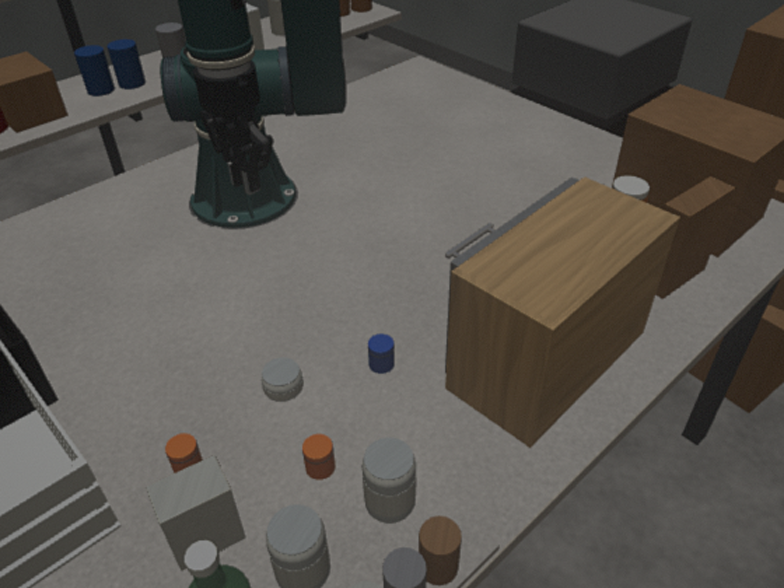

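The door is shut. Its outer edge runs (72,414)–(700,384) in the crop, parallel to the cupboard front. No steel tins are left on the table, and the flat can and the look-alikes are where they were. Handing in.

```bash
python3 -c "
from rig import arm
print(arm.observe()['joint_velocities']); print(arm.sign_off())"
```

```text
[ 0.02225425 -0.00680917  0.0108853  -0.00161489 -0.00168597 -0.00172636]
the job is handed in; nothing more can be done
None
```

All three steel tins that were on the table now stand in the door rack, and the cupboard door is shut. I handed the job in at about 49 s; no verdict was reported.

- **Opening:** I pulled the door by its handle to the stop. Then I pressed the catch from above with closed fingers and swung the door out to about 1.5 rad.
- **Tins:** The three went into wells 1, 2 and 3, and well 0 stayed empty. The blue and orange look-alikes and the flat can were left alone. No tin shifted on its own while I watched.
- **Shutting:** I gripped the handle and swung the door shut until it stopped at about 11 N, then let go and moved the arm well clear.

**Last checks:**
- **Tins in the rack:** With the door open, the lids sat within about 5 mm of the well centres and looked upright.
- **Door:** After shutting, its outer edge runs parallel to the cupboard front, slightly further in than at the start.
- **Table:** No steel tins were left, and the flat can looked unmoved.
- **Could not be checked:** The tins are hidden behind the shut door. The last view of them was during the swing, when one was clearly upright.
- **One disagreement:** On the first approach to the handle, a gripper knuckle pressed the door's upper edge with about 8 N. I lifted 6 mm and it cleared.

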